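# Put the customers' car keys away in the key case

### The job

Open the key case's lid wide, flip its stay up and let the lid come to rest on it, then sort every car key lying on the desk into the tray of its own colour in the case. When all are in and the lid still rests on the stay, lift the lid clear, fold the stay fully flat again and press the lid shut until it clicks past its catch; leave the other things on the desk where they are.

Things in the scene. Friction and masses are not known exactly. Their poses are not given: they have to be found in the camera images.
- case: Fixed grey key case, 200 mm deep (its x), 280 wide (its y), walls 58 high and 5 thick, 6 mm floor. Origin: centre of its underside; +x points to its hinged rear, -x to the latch at its front, z up. Lid hinge line along y at x = 100, z = 60 mm. Two trays stand in the front part (x from -94 to -2 mm); behind them, past a partition 54 mm high at x = 0 to 4, is an open bay (floor at z = 6) in which the stay lies.
- lid (a joint): Angle of the blue lid (6 mm plate, 206 x 284 mm, 0.4 kg), rad: 0 shut, 1.54 open stop. Damper 4 N m s/rad (5 to 8 N at the handle at 0.3 to 0.4 rad/s): let go it sinks slowly, 1.5 to 1.29 in some 16 s, to the bottom in 40 s. Rests on the raised stay at about 1.28, and ajar at 0.05 on a sprung ball catch; about 7 N down at its front edge clicks it past (at 0.03), then it stays at 0.
- lid_handle (a point): Middle of the black round handle bar, 10 mm thick, 100 mm long along the case's y, in the plane of the lid ahead of its front edge, held by an arm at each end; 33 mm free between bar and lid. 250 mm from the hinge: at lid angle a it is at case x = 100 - 250 cos a + 3 sin a, z = 60 + 250 sin a + 3 cos a mm.
- stay (a joint): Angle of the stay (steel rod 8 mm thick, 130 mm long, black rubber tip), rad: 0 folded flat along the case's -y behind the trays, 1.66 upright just past vertical, at its stop. Pivot axis along the case's x, through case y = 105, z = 45 mm; rod at x = 60. Turns with light friction, stays where put. To pass beneath the lid, up or down, the lid must be open wider than about 1.3.
- stay_tab (a point): Middle of the stay's orange grip peg: round, 10 mm thick, 30 mm long, sticking out of the rod towards the case's front (-x), 113 mm from the pivot axis; this point is 17 mm ahead of the rod's centre line. Folded, it is 45 mm above the desk with 34 mm free beneath. At stay angle b: case x = 43, y = 105 - 113 cos b, z = 45 + 113 sin b mm.
- tray_red: Fixed red open tray in the case, 92 mm (x) by 132 mm (y) outside, 36 mm high, 4 mm walls and floor; origin: centre of its underside, which is 6 mm above the desk; axes as the case's. Its place (left or right) changes.
- tray_blue: Fixed blue open tray, as the red one.
- mug_center (a point): Centre of a blue mug (82 mm wide, 95 mm high) standing on the desk; not part of the job, leave it alone.
- pen_pot_center (a point): Centre of a black pen pot (72 mm wide, 100 mm high, pens to 145 mm); leave it alone.
- stapler_center (a point): Centre of a red and black stapler (130 x 34 x 50 mm); leave it alone.
- key_red_1_center (a point): Centre (half-way up) of a loose car key with a red plastic head, 42 x 24 mm and 14 mm thick, 45 g; a steel blade 8 mm wide sticks out 25 mm along its +x; z is its flat side's normal. Lies flat on the desk at the start, may be absent (None).
- key_red_2_center (a point): Centre (half-way up) of a loose car key with a red plastic head, 42 x 24 mm and 14 mm thick, 45 g; a steel blade 8 mm wide sticks out 25 mm along its +x; z is its flat side's normal. Lies flat on the desk at the start, may be absent (None).
- key_red_3_center (a point): Centre (half-way up) of a loose car key with a red plastic head, 42 x 24 mm and 14 mm thick, 45 g; a steel blade 8 mm wide sticks out 25 mm along its +x; z is its flat side's normal. Lies flat on the desk at the start, may be absent (None).
- key_blue_1_center (a point): Centre (half-way up) of a loose car key with a blue plastic head, 42 x 24 mm and 14 mm thick, 45 g; a steel blade 8 mm wide sticks out 25 mm along its +x; z is its flat side's normal. Lies flat on the desk at the start, may be absent (None).
- key_blue_2_center (a point): Centre (half-way up) of a loose car key with a blue plastic head, 42 x 24 mm and 14 mm thick, 45 g; a steel blade 8 mm wide sticks out 25 mm along its +x; z is its flat side's normal. Lies flat on the desk at the start, may be absent (None).
- key_blue_3_center (a point): Centre (half-way up) of a loose car key with a blue plastic head, 42 x 24 mm and 14 mm thick, 45 g; a steel blade 8 mm wide sticks out 25 mm along its +x; z is its flat side's normal. Lies flat on the desk at the start, may be absent (None).
Mind the look-alikes: they are no part of the job. Leave any yellow look-alike of the part that bears key_blue_1_center alone.

How it is judged:
By the outcome, as a careful person would: the job done as asked, in the order asked, and still so for the second after the job is handed in, with the robot touching nothing.
Of key_red_1, key_red_2, key_red_3, key_blue_1, key_blue_2, key_blue_3 only 3 to 4 are there at a start; the rules pass over those that are not, and their reading is None.
At some moment in a run one of key_red_1, key_red_2, key_red_3, key_blue_1, key_blue_2, key_blue_3 may be knocked a few centimetres aside while the robot is not near it.
Once in a run the grip may slacken for a moment while it holds something.
It also fails if it takes over 210 s, if anything falls off the work surface, if the arm or the gripper's body presses on something with over 40 N, if the wrist force passes 120 N, or if a joint passes its speed limit or range.

### The arm

A 7-joint arm with a two-finger parallel gripper is mounted at the origin on the work surface. World frame = base frame: x ahead of the robot, y to its left, z up, the work surface at z = 0. Lengths are in m, angles in rad, forces in N, time in s.
With the tool pointing down it reaches from about 0.35 to 0.9 m from the base axis. Payload 19.9 kg.
Tool frame: the origin (TCP) lies on the mounting face of the last link; the fingertips stand 173 mm ahead of it and the grasp point (between the pads) lies 155 mm ahead of it (env.tcp_to_tips is the distance from the TCP to the fingertips, in m); z points along the fingers, y is the line along which they close (so a half turn about z gives the same grasp; the last joint's range is limited). The gripper opens to 85 mm and grips with 20 to 120 N. Pads are 22 mm wide; open, the fingers measure 114 mm over their backs; the gripper's body (76 mm by 85 mm) begins 54 mm behind the grasp point. The pads swing forward as they close: fully open they stand 13 mm farther back than shut.
Start: joints at [1.087, 0.417, -0.01, 1.614, 0.005, 1.111, -0.053], TCP at [0.268, -0.565, 0.405] pointing down, gripper open.
Joint ranges: [-2.81, 2.81], [-0.39, 2.02], [-1.27, 1.25], [0.06, 2.57], [-1.19, 4.33], [0.19, 2], [-2.82, 2.82]. Speed limits (rad/s): [1.89, 1.89, 2.39, 2.39, 3.01, 3.01, 3.01].

### API

Orientations are given as a unit quaternion [w, x, y, z].
In Python, from bench import env gives the robot as it stands.
- The arm moves only by the tool step_arm, never from a script. Its argument "plan" is a list that holds one entry, the list of rows, each a list of 6 numbers: the shift along the tool's x, y, z in mm, then the turn, a rotation vector about the tool's x, y, z in rad. In form: [[[x, y, z, ax, ay, az], ...]]. A call has exactly 8 rows; each row shifts and turns the commanded pose from where the row before left it, along the tool's axes as they then stand; what a row does not reach is not made up. A row lasts 1/10 s, in which the tool goes at most 50 mm and 8.59 degrees, less where a joint would pass 70% of its speed; a pose out of reach is approached as far as the arm can. A call with a gripper value outside its range is refused whole. "claw" is the finger opening in mm, from 0 to 85.4, set as the call begins (left out, the last holds). The fingers move at their own pace and stop on an object; "force" is the grip in N (left out, the last holds). Time passes only in rows, so rows that do not move let the fingers close, or fill a call up. It gives the time, the measured TCP pose, the force, the opening and the grip force at its end, in the units of the state.
- env.get_state(): the state, without advancing time (a new reading comes with each control period).
- env.grab_frame(name): name is "side" or "top"; returns a dict with "frame" (384x512x3 uint8, red, green, blue), "mtx" (3x3 intrinsics, pixels), "k1" (the pictures are not rectified: a ray, as slopes to the right and down, at radius r is drawn at 1 + k1 r^2 times it, then the intrinsics apply), "T" (4x4, takes a point from camera to world coordinates). Camera axes: x right, y down, z forward; pixel columns grow to the right and rows downward; lengths in m; the calibration is good to about 2 mm. A picture is of the moment at which its call begins. There is no depth.
- env.sign_off(): hands the job in; it is judged then, once.
The state is a dict: "time_s": time; "joints": joint angles; "joint_vel": joint speeds; "tau": joint torques, N m; "tool_pos": TCP position; "orientation": TCP orientation; "contact_force": force on the tool from outside, world axes, zero at the start; "torque": the same for the moment, N m; "opening": finger opening in m; "gripper_force": force on a finger pad.
Only numpy, scipy, OpenCV 4.12 (cv2) and the standard library are available. Lean on these libraries where they do the work, as an engineer would, in place of code of your own. Each camera call takes 0.05 s, during which the arm holds its last target. There are 200 camera calls.

## Working session

There is one attempt and no reset: what is moved stays moved. The work goes in short steps, Python scripts to look and compute and a tool call to move; the robot and the scene stay as the last step left them, time stands still between calls to the robot, and variables do not carry over. Pictures are saved under pics/ and viewed, at most 14 in all, crops included, and the job is handed in when it is done.

Besides the shell and the picture viewer there is one more tool, called after "Request:" as name(argument=value, ...) on one line, values as JSON. step_arm: Moves the arm, as the interface text tells. Its arguments: {"type":"object","properties":{"plan":{"type":"array","items":{"type":"array","items":{"type":"array","items":{"type":"number"}}}},"claw":{"type":"number"},"force":{"type":"number"}},"required":["plan"]}

```bash
ls; mkdir -p pics
python3 - <<'E'
from bench import env
import cv2,numpy as np
s=env.get_state();print({k:np.round(v,3).tolist() for k,v in s.items()}, env.tcp_to_tips)
for n in("side","top"):
    f=env.grab_frame(n);cv2.imwrite(f"pics/{n}0.png",cv2.resize(f["frame"][:,:,::-1],(800,600),interpolation=cv2.INTER_CUBIC));print(n,f["mtx"].tolist(),f["k1"],np.round(f["T"],4).tolist())
E
```

```text
pics
{'time_s': 0.0, 'joints': [1.087, 0.418, -0.01, 1.614, 0.005, 1.111, -0.053], 'joint_vel': [-0.001, 0.001, 0.001, 0.002, -0.0, 0.002, -0.0], 'tau': [-0.001, -86.446, 0.678, -43.488, 0.019, 0.008, -0.0], 'tool_pos': [0.268, -0.565, 0.404], 'orientation': [-0.001, 0.976, 0.22, -0.0], 'contact_force': [-0.291, 0.097, 0.147], 'torque': [0.034, 0.023, -0.017], 'gripper_force': 0.0, 'opening': 0.086} 0.1734
side [[492.81270646540696, 0.0, 259.15065460755045], [0.0, 492.81270646540696, 192.5558441560632], [0.0, 0.0, 1.0]] 0.061546512231998085 [[-0.8768, -0.3021, 0.3742, 0.0174], [-0.4805, 0.5184, -0.7073, 0.9288], [0.0197, -0.8, -0.5997, 0.8637], [0.0, 0.0, 0.0, 1.0]]
top [[484.88700401067734, 0.0, 266.59252739566523], [0.0, 484.88700401067734, 195.67821479093976], [0.0, 0.0, 1.0]] 0.023860150962682753 [[-0.0058, -0.9955, 0.0941, 0.408], [-0.9998, 0.0077, 0.02, -0.0512], [-0.0206, -0.094, -0.9954, 1.2372], [0.0, 0.0, 0.0, 1.0]]
```

View pics/side0.png

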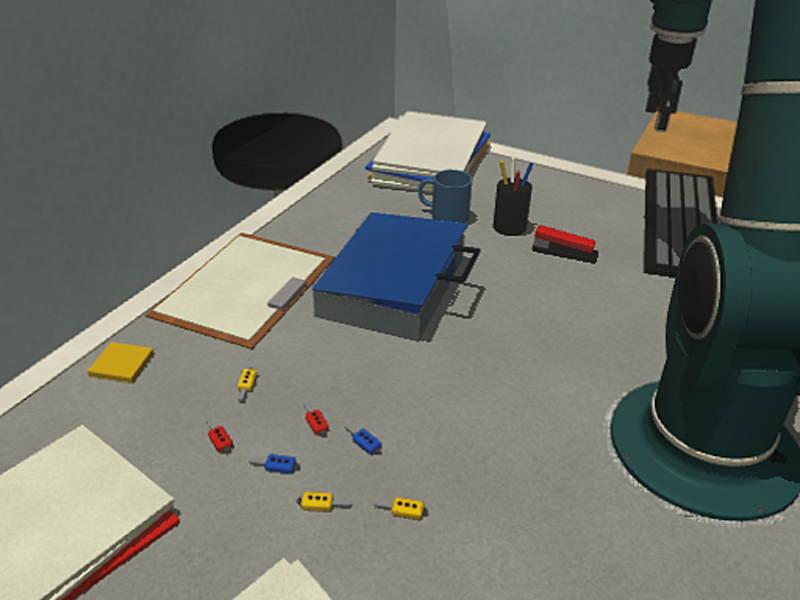

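View pics/top0.png

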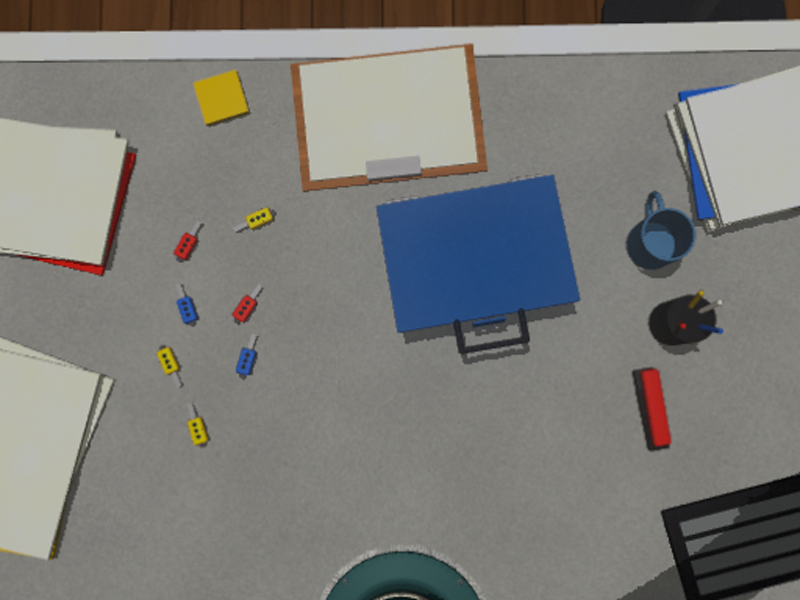

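Side view: closed case in the middle (handle towards the robot, about (470,262)), mug, pot and stapler to its right. Top view: four wanted keys at red (186,246) and (245,307), and blue (187,310) and (247,360). There are three yellow look-alikes at (260,218), (168,361) and (198,431), which I leave alone.

```bash
cat > h.py <<'E'
from bench import env
import cv2,numpy as np
from scipy.spatial.transform import Rotation as R
def grab(n):
    f=env.grab_frame(n);f['n']=n;return f
def ray(f,p):
    q=cv2.undistortPoints(np.array([[p]],float),f['mtx'],np.array([f['k1'],0,0,0,0.]))[0,0]
    T=f['T'];d=T[:3,:3]@[q[0],q[1],1];return T[:3,3],d/np.linalg.norm(d)
def plane(f,p,z):
    o,d=ray(f,p);return o+d*(z-o[2])/d[2]
def tri(f,p,g,q):
    o,d=ray(f,p);a,e=ray(g,q);s=np.linalg.lstsq(np.c_[d,-e],a-o,rcond=None)[0]
    P,Q=o+d*s[0],a+e*s[1];return (P+Q)/2,np.linalg.norm(P-Q)
def proj(f,P):
    T=f['T'];c=T[:3,:3].T@(np.array(P,float)-T[:3,3])
    u=c[:2]/c[2];u=u*(1+f['k1']*(u@u));return f['mtx'][:2,:2]@u+f['mtx'][:2,2]
def blobs(f,col,amin,amax):
    h=cv2.cvtColor(f['frame'],cv2.COLOR_RGB2HSV);H,S,V=cv2.split(h)
    m={'red':((H<8)|(H>172))&(S>140)&(V>60),'blue':(H>100)&(H<128)&(S>130)&(V>50)}[col].astype(np.uint8)*255
    m=cv2.morphologyEx(m,cv2.MORPH_CLOSE,np.ones((3,3)))
    out=[]
    for c in cv2.findContours(m,cv2.RETR_EXTERNAL,cv2.CHAIN_APPROX_NONE)[0]:
        a=cv2.contourArea(c)
        if amin<a<amax: out.append((c,a))
    return out
def keys(col):
    t=grab('top');s=grab('side');B=[c for c,a in blobs(s,col,40,600)];out=[]
    for c,a in blobs(t,col,40,400):
        (u,v),sz,_=cv2.minAreaRect(c)
        P=plane(t,(u,v),.012)
        best=None
        for b in B:
            q=cv2.minAreaRect(b)[0];X,e=tri(t,(u,v),s,q)
            if e<.008 and abs(X[2]-.01)<.03 and (best is None or e<best[1]): best=(X,e,q)
        W=np.array([plane(t,p,.012)[:2] for p in c[:,0].astype(float)]);r=cv2.minAreaRect((W*1000).astype(np.float32))
        box=cv2.boxPoints(r);e1,e2=box[1]-box[0],box[2]-box[1];L=e1 if np.hypot(*e1)>np.hypot(*e2) else e2
        if L[0]<0:L=-L
        print(col,'px',np.round((u,v),1),'xy',np.round(P[:2]*1000),'size',np.round(r[1]),'axis deg',round(float(np.degrees(np.arctan2(L[1],L[0])))),'tri',None if best is None else (np.round(best[0]*1000),round(best[1]*1000,1)))
def case_pose():
    o,th=np.load('case.npy')[:2],np.load('case.npy')[2]
    return o,th
def c2w(p):   # case mm -> world m
    o,th=case_pose();c,s=np.cos(th),np.sin(th);p=np.array(p,float)/1000
    return np.array([o[0]+c*p[0]-s*p[1],o[1]+s*p[0]+c*p[1],p[2]])
def orient(yaw,tilt=0):
    """tool y along world direction yaw (deg); tilt is rotation about tool's y axis afterwards"""
    # tool down: z=-Z, y=(cos,sin), x=y x z
    y=np.array([np.cos(yaw),np.sin(yaw),0]);z=np.array([0,0,-1.]);x=np.cross(y,z)
    return R.from_matrix(np.c_[x,y,z])
def pose():
    s=env.get_state();w=s['orientation'];return np.array(s['tool_pos']),R.from_quat([w[1],w[2],w[3],w[0]]),s
def go(grasp,Rt,cur=None,d=155):
    """print turn (rotvec in tool) to do first, then shift in tool axes after the turn"""
    p,Rc,_=cur or pose()+() if cur is None else cur
    tcp=np.array(grasp)-Rt.as_matrix()[:,2]*d/1000
    rv=(Rc.inv()*Rt).as_rotvec();sh=Rt.inv().apply(tcp-p)*1000
    print('turn',np.round(rv,3),'shift after',np.round(sh,1),'shift before',np.round(Rc.inv().apply(tcp-p)*1000,1));return tcp,Rt,None
E
python3 - <<'E'
from h import *
for c in('red','blue'):keys(c)
t=grab('top');s=grab('side')
C={}
for f in(t,s):
    c,a=max(blobs(f,'blue',3000,1e6),key=lambda z:z[1]);h=cv2.convexHull(c)
    for e in range(2,25):
        ap=cv2.approxPolyDP(h,e,True)[:,0]
        if len(ap)<=4:break
    print(f['n'],a,ap.tolist());C[f['n']]=ap
P=C['top'];Q=C['side']
for p in P:
    for q in Q:
        X,e=tri(t,p.astype(float),s,q.astype(float))
        if e<.008 and .03<X[2]<.12:print(p,q,np.round(X*1000),round(e*1000,1))
E
```

```text
red px [155.9 197.1] xy [522. 255.] size [23. 40.] axis deg -33 tri (array([522., 256.,   8.]), np.float64(1.6))
red px [ 42.  169.5] xy [596. 549.] size [134.  28.] axis deg 90 tri None
red px [118.1 157.2] xy [626. 354.] size [23. 40.] axis deg -28 tri (array([626., 355.,   8.]), np.float64(1.1))
red px [ 75.7 129.6] xy [699. 465.] size [ 16. 172.] axis deg -10 tri None
blue px [156.8 230.9] xy [436. 252.] size [23. 40.] axis deg -15 tri (array([436., 252.,   8.]), np.float64(0.7))
blue px [119.1 197.9] xy [521. 349.] size [41. 22.] axis deg 22 tri (array([521., 351.,   7.]), np.float64(0.2))
blue px [447.4 113.4] xy [ 731. -489.] size [136.  26.] axis deg 6 tri None
blue px [449.6  58.1] xy [ 876. -500.] size [14. 80.] axis deg -77 tri None
top 9433.0 [[353, 112], [369, 192], [255, 212], [241, 133]]
side 3780.5 [[237, 136], [298, 145], [267, 199], [200, 184]]
[353 112] [237 136] [ 723. -242.   64.] 2.3
[369 192] [298 145] [ 524. -274.   76.] 1.9
[255 212] [267 199] [481.   2.  66.] 4.5
[241 133] [200 184] [675.  35.  65.] 1.0
```

Run:
```python
from h import *
t=grab('top');s=grab('side')
# subpixel lid corners from line fits of contour, in world on planes
c,a=max(blobs(t,'blue',3000,1e6),key=lambda z:z[1])
ap=np.array([[353,112],[369,192],[255,212],[241,133]],float)
L=[]
for i in range(4):
    p,q=ap[i],ap[(i+1)%4];d=(q-p)/np.hypot(*(q-p));n=np.array([-d[1],d[0]]);X=c[:,0].astype(float)
    u=(X-p)@d;k=(abs((X-p)@n)<3)&(u>10)&(u<np.hypot(*(q-p))-10)
    l=cv2.fitLine(X[k].astype(np.float32),cv2.DIST_HUBER,0,.01,.01).ravel();L.append(np.cross([*l[2:],1],[*(l[2:]+l[:2]),1]))
cs=[]
for i in range(4):
    x=np.cross(L[i],L[i-1]);cs.append(x[:2]/x[2])
for k,z in zip(range(4),(.066,.076,.076,.066)):print(np.round(cs[k],1),np.round(plane(t,cs[k],z)*1000,1))
for f,(x0,x1,y0,y1) in((t,(280,350,195,232)),(s,(270,315,150,190))):
    g=cv2.cvtColor(f['frame'],cv2.COLOR_RGB2HSV)[...,2][y0:y1,x0:x1]
    cv2.imwrite(f'pics/hd_{f["n"]}.png',cv2.resize(f['frame'][y0:y1,x0:x1,::-1],None,fx=8,fy=8,interpolation=cv2.INTER_NEAREST))
a=cv2.imread('pics/hd_top.png');b=cv2.imread('pics/hd_side.png');H=max(a.shape[0],b.shape[0]);
a=cv2.resize(a,(440,int(a.shape[0]*440/a.shape[1])));b=cv2.resize(b,(350,int(b.shape[0]*350/b.shape[1])))
o=np.zeros((max(a.shape[0],b.shape[0]),790,3),np.uint8);o[:a.shape[0],:440]=a;o[:b.shape[0],440:]=b;cv2.imwrite('pics/hd.png',o)
```

```text
[353.1 112.2] [ 722.9 -241.1   66. ]
[369.5 192.2] [ 524.3 -274.4   76. ]
[254.7 212.1] [478.4   0.9  76. ]
[241.2 132.1] [676.2  33.8  66. ]
```

View pics/hd.png

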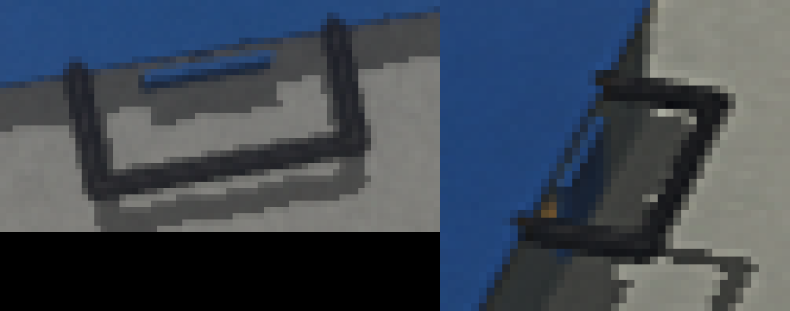

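Run:
```python
from h import *
t=grab('top');s=grab('side')
A=tri(t,(295.6,225.2),s,(297.6,181.5));B=tri(t,(337.3,218.1),s,(306.2,162.6));print(A,B)
M=(A[0]+B[0])/2;print('mid',M, 'yaw',np.degrees(np.arctan2(-(A[0]-B[0])[0],(A[0]-B[0])[1])))
for z in(.063,.075):print(plane(t,(316.45,221.65),z))
c=np.array([[722.9,-241.1],[524.3,-274.4],[478.4,.9],[676.2,33.8]])
v=(c[0]-c[1]+c[3]-c[2]);print(np.degrees(np.arctan2(v[1],v[0])),np.hypot(*v)/2); w=c[3]-c[0]+c[2]-c[1];print(np.degrees(np.arctan2(-w[0],w[1])),np.hypot(*w)/2,c.mean(0))
th=np.radians(9.45)
d=np.array([np.cos(th),np.sin(th)])
for z in(.063,.075):
  h=plane(t,(316.45,221.65),z)[:2]*1000;print('from rear edge mid',(c[[0,3]].mean(0)-h)@d, h)
```

```text
(array([ 0.44420497, -0.0976831 ,  0.07571806]), np.float64(0.004795574623890291)) (array([ 0.46173585, -0.19684118,  0.07553828]), np.float64(0.002187223997173724))
mid [ 0.45297041 -0.14726214  0.07562817] yaw 10.026129647813667
[ 0.45509917 -0.147675    0.063     ]
[ 0.4546175  -0.14668917  0.075     ]
9.48107236018719 200.94489294331424
9.553487553145846 278.96899469295863 [ 600.45 -120.2 ]
from rear edge mid 248.36177771710197 [ 455.09916931 -147.67500283]
from rear edge mid 248.67505198738596 [ 454.61749803 -146.68917251]
```

Handle bar measured from both views: z = 75.6 mm, which matches the 75.5 mm expected with the lid ajar at 0.05. Its middle is at (454,-147) and the yaw is 9.5°. It is 249 mm from the rear edge, as it should be. The key heights, about 8 mm, also fit. Next I compute the approach.

Run:
```python
from h import *
np.save('case.npy',[.6025,-.1215,np.radians(9.5)])
c=go([.4545,-.147,.16],orient(np.radians(9.5)))
print(pose()[1].as_matrix().round(3))
```

```text
turn [-0.    -0.    -1.294] shift after [381.2 253.1  89.7] shift before [ 347.7 -297.4   89.7]
[[ 0.904  0.428 -0.   ]
 [ 0.428 -0.904  0.   ]
 [-0.    -0.    -1.   ]]
```

Request:
step_arm(plan=[[[32,-27,0,0,0,0],[32,-27,0,0,0,0],[32,-27,0,0,0,0],[32,-27,0,0,0,0],[32,-27,0,0,0,0],[32,-27,0,0,0,0],[32,-27,0,0,0,0],[32,-27,0,0,0,0]]], claw=25, force=40)

```text
time_s: 1.4
tool_pos: [0.4069, -0.2582, 0.4049]
orientation: [0.0, 0.976, 0.22, 0.0]
contact_force: [1.1, -0.4, 0.5]
opening: 0.0251
gripper_force: 0.0
```

Request:
step_arm(plan=[[[31,-27,0,0,0,0],[31,-27,0,0,0,0],[30,-27,0,0,0,0],[0,0,10,0,0,-0.144],[0,0,10,0,0,-0.144],[0,0,10,0,0,-0.144],[0,0,10,0,0,-0.144],[0,0,10,0,0,-0.144]]])

```text
time_s: 2.2
tool_pos: [0.455, -0.1472, 0.3544]
orientation: [0.0, 0.834, 0.552, 0.0]
contact_force: [1.0, -0.4, 0.2]
opening: 0.0249
gripper_force: 0.0
```

Request:
step_arm(plan=[[[0,0,10,0,0,-0.144],[0,0,10,0,0,-0.144],[0,0,10,0,0,-0.144],[0,0,10,0,0,-0.142],[0,0,0,0,0,0],[0,0,0,0,0,0],[0,0,0,0,0,0],[0,0,0,0,0,0]]])

```text
time_s: 3.0
tool_pos: [0.4551, -0.1472, 0.3152]
orientation: [0.0, 0.647, 0.763, 0.0]
contact_force: [1.3, 0.6, -0.3]
opening: 0.0252
gripper_force: 0.0
```

Run:
```python
from h import *
go([.4545,-.147,.0755],orient(np.radians(9.5)))
p=pose();print(p[0],p[2]['opening'],p[2]['joints'])
```

```text
turn [ 0.001  0.    -0.002] shift after [ 0.3 -0.6 84.7] shift before [ 0.4 -0.6 84.7]
[ 0.45512654 -0.14721847  0.31518848] 0.02518374132283784 [ 0.63978055  0.30451945 -0.45147963  2.0411469   0.17818565  0.83202179
  0.24988835]
```

Request:
step_arm(plan=[[[0,0,17,0,0,0],[0,0,17,0,0,0],[0,0,17,0,0,0],[0,0,17,0,0,0],[0,0,17,0,0,0],[0,0,0,0,0,0],[0,0,0,0,0,0],[0,0,0,0,0,0]]])

```text
time_s: 3.8
tool_pos: [0.4553, -0.1473, 0.2306]
orientation: [0.001, 0.646, 0.763, 0.0]
contact_force: [-0.1, 0.7, -0.2]
opening: 0.0248
gripper_force: 0.0
```

Request:
step_arm(plan=[[[0,0,0,0,0,0],[0,0,0,0,0,0],[0,0,0,0,0,0],[0,0,0,0,0,0],[0,0,0,0,0,0],[0,0,0,0,0,0],[0,0,0,0,0,0],[0,0,0,0,0,0]]], claw=0)

```text
time_s: 4.6
tool_pos: [0.4564, -0.1471, 0.2309]
orientation: [0.002, 0.646, 0.763, 0.001]
contact_force: [10.5, 2.3, -1.6]
opening: 0.0086
gripper_force: 39.0
```

Run:
```python
from h import *
p=pose();print(p[0],p[2]['opening'],p[2]['gripper_force'],p[2]['contact_force'])
a=np.linspace(.05,1.52,33);P=np.c_[100-250*np.cos(a)+3*np.sin(a),60+250*np.sin(a)+3*np.cos(a)];d=np.diff(P,axis=0);d[:,1]*=-1
print(d.round(1).tolist())
f=grab('top');cv2.imwrite('pics/g.png',cv2.resize(f['frame'][130:280,220:420,::-1],None,fx=3,fy=3))
```

```text
[ 0.45641478 -0.14709235  0.230877  ] 0.008581060438203867 39.001901149749756 [10.48974489  2.33564811 -1.57421455]
[[1.0, -11.4], [1.5, -11.4], [2.0, -11.3], [2.5, -11.2], [3.0, -11.1], [3.6, -10.9], [4.1, -10.7], [4.5, -10.5], [5.0, -10.3], [5.5, -10.1], [5.9, -9.8], [6.4, -9.5], [6.8, -9.2], [7.2, -8.9], [7.6, -8.6], [8.0, -8.2], [8.4, -7.8], [8.7, -7.4], [9.1, -7.0], [9.4, -6.6], [9.7, -6.2], [10.0, -5.7], [10.2, -5.3], [10.4, -4.8], [10.7, -4.3], [10.8, -3.8], [11.0, -3.3], [11.1, -2.8], [11.3, -2.3], [11.3, -1.8], [11.4, -1.2], [11.5, -0.7]]
```

Request:
step_arm(plan=[[[0,2.5,-11.4,0,0,0],[0,1.5,-11.4,0,0,0],[0,2,-11.3,0,0,0],[0,2.5,-11.2,0,0,0],[0,3,-11.1,0,0,0],[0,3.6,-10.9,0,0,0],[0,4.1,-10.7,0,0,0],[0,4.5,-10.5,0,0,0]]])

```text
time_s: 5.45
tool_pos: [0.4783, -0.1435, 0.3188]
orientation: [-0.0, 0.646, 0.763, -0.0]
contact_force: [2.6, -4.4, -11.3]
opening: 0.0089
gripper_force: 28.9
```

Request:
step_arm(plan=[[[0,5,-10.3,0,0,0],[0,5.5,-10.1,0,0,0],[0,5.9,-9.8,0,0,0],[0,6.4,-9.5,0,0,0],[0,6.8,-9.2,0,0,0],[0,7.2,-8.9,0,0,0],[0,7.6,-8.6,0,0,0],[0,8,-8.2,0,0,0]]])

```text
time_s: 6.25
tool_pos: [0.5288, -0.1352, 0.3933]
orientation: [-0.002, 0.646, 0.763, -0.002]
contact_force: [-23.2, -5.1, 9.0]
opening: 0.0085
gripper_force: 40.1
```

Run:
```python
from h import *
p=pose();print(p[0],p[2]['opening'],p[2]['gripper_force'],p[2]['contact_force'])
f=grab('side');cv2.imwrite('pics/l1.png',cv2.resize(f['frame'][60:260,150:400,::-1],None,fx=3,fy=3))
```

```text
[ 0.52877076 -0.1352383   0.39325746] 0.00847681995551856 40.07324069738388 [-23.15906844  -5.07163166   9.01278005]
```

View pics/l1.png

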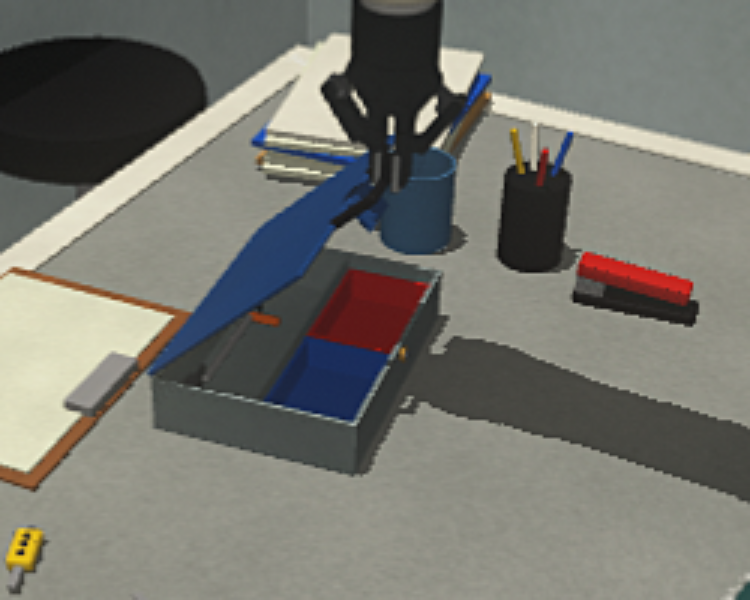

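The lid is opening and the grip holds. The blue tray is on the left (+y) and the red on the right. I correct the path slightly outward and continue.

Request:
step_arm(plan=[[[0,6.5,-9.5,0,0,0],[0,8,-8,0,0,0],[0,9,-7,0,0,0],[0,9.3,-6.6,0,0,0],[0,9.6,-6.2,0,0,0],[0,10,-5.7,0,0,0],[0,10.2,-5.3,0,0,0],[0,10.4,-4.8,0,0,0]]])

```text
time_s: 7.1
tool_pos: [0.602, -0.1229, 0.4474]
orientation: [-0.0, 0.646, 0.763, -0.001]
contact_force: [-13.7, -3.7, 8.7]
opening: 0.0082
gripper_force: 41.3
```

Request:
step_arm(plan=[[[0,10.7,-4.3,0,0,0],[0,10.8,-3.8,0,0,0],[0,11,-3.3,0,0,0],[0,11.1,-2.8,0,0,0],[0,11.3,-2.3,0,0,0],[0,11.3,-1.8,0,0,0],[0,5,-0.6,0,0,0],[0,0,0,0,0,0]]])

```text
time_s: 7.9
tool_pos: [0.6731, -0.1109, 0.4666]
orientation: [0.001, 0.646, 0.763, 0.001]
contact_force: [-0.6, -4.8, 5.9]
opening: 0.0085
gripper_force: 42.3
```

Run:
```python
from h import *
p=pose();print(p[0],p[2]['opening'],p[2]['gripper_force'],p[2]['contact_force'])
f=grab('top');cv2.imwrite('pics/l2t.png',cv2.resize(f['frame'][90:240,210:410,::-1],None,fx=4,fy=4))
h=c2w([85,0,310]);print(h)
```

```text
[ 0.67311352 -0.11094637  0.46662284] 0.008492726064099093 42.2604364156723 [-0.59040268 -4.84848259  5.92840261]
[ 0.68633428 -0.10747095  0.31      ]
```

View pics/l2t.png

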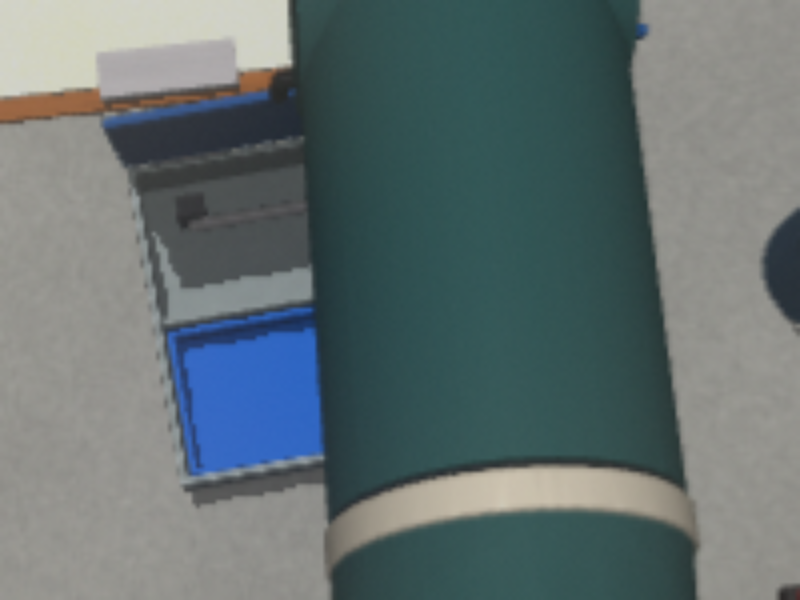

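Request:
step_arm(plan=[[[0,6,-0.3,0,0,0],[0,6,0,0,0,0],[0,5,0.5,0,0,0],[0,2,0,0,0,0],[0,0,0,0,0,0],[0,0,0,0,0,0],[0,0,0,0,0,0],[0,0,0,0,0,0]]])

```text
time_s: 8.75
tool_pos: [0.6915, -0.1078, 0.4678]
orientation: [0.002, 0.646, 0.763, 0.001]
contact_force: [-1.0, -4.1, 15.7]
opening: 0.0083
gripper_force: 43.5
```

Run:
```python
from h import *
p=pose();print(p[0],p[2]['contact_force'],p[2]['joints'])
f=grab('side');h=cv2.cvtColor(f['frame'],cv2.COLOR_RGB2HSV)
m=((h[...,0]>5)&(h[...,0]<20)&(h[...,1]>150)).astype(np.uint8);m[:140]=0;m[190:]=0;m[:,:215]=0;m[:,300:]=0
n,_,st,ce=cv2.connectedComponentsWithStats(m);print(st[1:],ce[1:])
for c in ce[1:]:print(plane(f,c,.045)*1000)
print(c2w([41,-8,45])*1000, 'px',proj(f,c2w([41,-8,45])))
# lid top edge in side
c=max(blobs(f,'blue',100,1e6),key=lambda z:z[1]);print(cv2.approxPolyDP(c[0],4,True)[:,0].tolist())
for a in (1.4,1.45,1.5,1.54):print(a,[proj(f,c2w([100-212*np.cos(a),yy,60+212*np.sin(a)])).round(1).tolist() for yy in(-142,142)])
```

```text
[ 0.69153761 -0.10784088  0.4677904 ] [-0.98013632 -4.10139556 15.65911273] [ 0.4029616   0.54896387 -0.45793488  1.31483243  0.24088374  1.32714373
  0.11218331]
[[233 164  10   5  30]
 [284 176   1   2   2]
 [283 179   2   1   2]] [[237.86666667 165.83333333]
 [284.         176.5       ]
 [283.5        179.        ]]
[ 646.95234086 -121.37381045   45.        ]
[ 503.29080957 -141.26653412   45.        ]
[ 498.94292962 -129.27928946   45.        ]
[ 644.25809051 -122.62333297   45.        ] px [238.85909876 165.88708865]
[[251, 172], [238, 193], [267, 199], [279, 178]]
1.4 [[247.6, 76.5], [208.0, 120.4]]
1.45 [[244.3, 75.4], [204.1, 119.1]]
1.5 [[240.9, 74.5], [200.2, 118.0]]
1.54 [[238.2, 73.9], [197.1, 117.2]]
```

Request:
step_arm(plan=[[[0,0,0,0,0,0],[0,0,0,0,0,0],[0,0,-12,0,0,0],[0,0,-15,0,0,0],[0,0,-15,0,0,0],[0,-30,0,0,0,0],[0,-35,0,0,0,0],[0,-35,0,0,0,0]]], claw=26)

```text
time_s: 9.6
tool_pos: [0.5913, -0.1241, 0.5077]
orientation: [0.0, 0.646, 0.763, 0.0]
contact_force: [-0.5, -0.3, 0.7]
opening: 0.026
gripper_force: 0.0
```

Request:
step_arm(plan=[[[0,-32,0,0,0,0],[0,0,10,0,0,0.143],[0,0,10,0,0,0.143],[0,0,10,0,0,0.143],[0,0,10,0,0,0.143],[0,0,10,0,0,0.143],[0,0,10,0,0,0.143],[0,0,10,0,0,0.143]]])

```text
time_s: 10.4
tool_pos: [0.5611, -0.1293, 0.4376]
orientation: [0.0, 0.934, 0.357, 0.001]
contact_force: [-0.5, 0.2, 0.9]
opening: 0.0259
gripper_force: 0.0
```

Request:
step_arm(plan=[[[0,0,10,0,0,0.143],[0,0,10,0,0,0.143],[0,0,10,0,0,0.143],[0,0,10,0,0,0.141],[0,0,10,0,0.131,0],[0,0,10,0,0.131,0],[0,0,10,0,0.131,0],[0,0,10,0,0.131,0]]])

```text
time_s: 11.2
tool_pos: [0.569, -0.128, 0.3592]
orientation: [-0.021, 0.962, 0.08, 0.261]
contact_force: [1.2, 0.8, -1.1]
opening: 0.026
gripper_force: 0.0
```

Run:
```python
from h import *
np.save('case.npy',[.6045,-.1208,np.radians(9.5)])
Rt=orient(np.radians(-80.5))*R.from_rotvec([0,.5236,0])
p=pose();print(p[0],p[2]['contact_force'],p[2]['joints'])
a=go(c2w([35,-8,100]),Rt);go(c2w([35,-8,45]),Rt,a)
t=grab('top');s=grab('side')
for f in(t,s):
    h=cv2.cvtColor(f['frame'],cv2.COLOR_RGB2HSV)
    m=((h[...,0]>3)&(h[...,0]<20)&(h[...,1]>150)).astype(np.uint8)
    n,_,st,ce=cv2.connectedComponentsWithStats(m);pr=proj(f,c2w([41,-8,45]));print(f['n'],'pred',pr)
    for i in range(1,n):
        if np.hypot(*(ce[i]-pr))<15 and st[i][4]>5:print(st[i],ce[i],plane(f,ce[i],.048)*1000)
    if f is s:
        c=max(blobs(f,'blue',300,1e6),key=lambda z:z[1]);print(cv2.approxPolyDP(c[0],4,True)[:,0].tolist())
print(c2w([41,-8,45]))
```

```text
[ 0.56897806 -0.12803849  0.35920832] [ 1.19144927  0.84018494 -1.11335318] [ 0.51629291  0.32901545 -0.36298584  1.92394123 -0.16383796  0.41387969
 -1.0705126 ]
turn [ 0.002 -0.007  0.001] shift after [-67.9   6.7 105.1] shift before [-68.7   6.5 104.6]
turn [0. 0. 0.] shift after [-27.5  -0.   47.6] shift before [-27.5  -0.   47.6]
top pred [304.31389637 145.18677952]
side pred [238.16136071 165.81053479]
[233 164  10   5  30] [237.86666667 165.83333333] [ 644.64571148 -117.52574696   48.        ]
[[251, 172], [238, 193], [267, 199], [278, 178]]
[ 0.64625809 -0.12192333  0.045     ]
```

Request:
step_arm(plan=[[[-17,1.6,26,0,0,0],[-17,1.7,26,0,0,0],[-17,1.7,26,0,0,0],[-17,1.7,27,0,0,0],[-9,0,16,0,0,0],[-9,0,16,0,0,0],[-9.5,0,15.6,0,0,0],[0,0,0,0,0,0]]])

```text
time_s: 12.1
tool_pos: [0.5644, -0.1317, 0.2084]
orientation: [-0.031, 0.963, 0.082, 0.255]
contact_force: [0.4, -0.5, 0.3]
opening: 0.0258
gripper_force: 0.0
```

Request:
step_arm(plan=[[[0,0,0,0,0,0],[0,0,0,0,0,0],[0,0,0,0,0,0],[0,0,0,0,0,0],[0,0,0,0,0,0],[0,0,0,0,0,0],[0,0,0,0,0,0],[0,0,0,0,0,0]]], claw=0, force=40)

```text
time_s: 12.9
tool_pos: [0.5635, -0.1329, 0.2085]
orientation: [-0.028, 0.963, 0.081, 0.256]
contact_force: [0.3, -0.3, 0.2]
opening: 0.0
gripper_force: 0.0
```

Run:
```python
from h import *
p=pose();print(p[0],p[2]['contact_force'],p[2]['opening'],p[2]['gripper_force'])
b=np.linspace(0,1.68,25);y=105-113*np.cos(b);z=45+113*np.sin(b)
dy,dz=np.diff(y),np.diff(z);t=np.radians(30)
# tool y=-case y ; up = +sin t tool x, -cos t tool z
print(np.c_[dz*np.sin(t),-dy,-dz*np.cos(t)].round(1).tolist())
```

```text
[ 0.56350278 -0.13288674  0.20850886] [ 0.29840915 -0.25542138  0.2274392 ] 4.201570952678074e-05 0.0
[[4.0, -0.3, -6.8], [3.9, -0.8, -6.8], [3.9, -1.4, -6.7], [3.8, -1.9, -6.6], [3.8, -2.5, -6.5], [3.7, -3.0, -6.3], [3.6, -3.5, -6.2], [3.4, -4.0, -5.9], [3.3, -4.4, -5.7], [3.1, -4.9, -5.4], [2.9, -5.3, -5.1], [2.7, -5.7, -4.7], [2.5, -6.1, -4.4], [2.3, -6.4, -4.0], [2.1, -6.7, -3.6], [1.8, -7.0, -3.2], [1.6, -7.2, -2.8], [1.3, -7.4, -2.3], [1.1, -7.6, -1.9], [0.8, -7.7, -1.4], [0.5, -7.8, -0.9], [0.3, -7.9, -0.5], [-0.0, -7.9, 0.0], [-0.3, -7.9, 0.5]]
```

The fingers closed on air because z stuck at 208 mm. I suspect joint 6's limit at this tilt, so I check that, raise and reduce the tilt.

Run:
```python
from h import *
p=pose();print(p[2]['joints'])
Rt=orient(np.radians(-80.5))*R.from_rotvec([0,.24,0])
up=(p[0]+[0,0,.05],p[1],None)
a=go(c2w([35,-8,45]),Rt,up)
print(p[1].inv().apply([0,0,50]))
```

```text
[ 0.30082783  0.54712715 -0.0915342   2.01262544 -0.99580017  0.19162705
 -0.22058431]
turn [-0.014 -0.28   0.   ] shift after [24.5  2.8 70.8] shift before [ 3.9  3.9 74.7]
[ 24.85056916  -0.6542659  -43.38226767]
```

Request:
step_arm(plan=[[[12,0,-22,0,0,0],[13,0,-22,0,0,0],[0,0,0,-0.007,-0.14,0],[0,0,0,-0.007,-0.14,0],[0,0,0,0,0,0],[0,0,0,0,0,0],[0,0,0,0,0,0],[0,0,0,0,0,0]]], claw=26)

```text
time_s: 13.7
tool_pos: [0.5634, -0.1341, 0.2578]
orientation: [-0.016, 0.986, 0.083, 0.141]
contact_force: [-0.5, -0.2, -0.2]
opening: 0.0261
gripper_force: 0.0
```

Run:
```python
from h import *
p=pose();print(p[0],p[2]['joints'])
Rt=orient(np.radians(-80.5))*R.from_rotvec([0,.24,0])
go(c2w([35,-8,45]),Rt)
b=np.linspace(0,1.68,25);y=105-113*np.cos(b);z=45+113*np.sin(b)
dy,dz=np.diff(y),np.diff(z);t=.24
print(np.c_[dz*np.sin(t),-dy,-dz*np.cos(t)].round(1).tolist())
```

```text
[ 0.56338894 -0.1340789   0.2577848 ] [-0.09913552  0.50166837  0.38252891  1.94305351 -0.59937499  0.53818136
 -0.69638194]
turn [-0.008 -0.045  0.001] shift after [24.9  1.7 70.2] shift before [21.7  2.3 71.2]
[[1.9, -0.3, -7.7], [1.9, -0.8, -7.6], [1.9, -1.4, -7.6], [1.8, -1.9, -7.5], [1.8, -2.5, -7.3], [1.7, -3.0, -7.1], [1.7, -3.5, -6.9], [1.6, -4.0, -6.6], [1.6, -4.4, -6.4], [1.5, -4.9, -6.0], [1.4, -5.3, -5.7], [1.3, -5.7, -5.3], [1.2, -6.1, -4.9], [1.1, -6.4, -4.5], [1.0, -6.7, -4.1], [0.9, -7.0, -3.6], [0.8, -7.2, -3.1], [0.6, -7.4, -2.6], [0.5, -7.6, -2.1], [0.4, -7.7, -1.6], [0.3, -7.8, -1.0], [0.1, -7.9, -0.5], [-0.0, -7.9, 0.0], [-0.1, -7.9, 0.6]]
```

Request:
step_arm(plan=[[[4,0.5,17.5,0,0,0],[4,0.6,17.5,0,0,0],[4,0.6,18,0,0,0],[3,0.6,18,0,0,0],[0,0,0,0,0,0],[0,0,0,0,0,0],[0,0,0,0,0,0],[0,0,0,0,0,0]]])

```text
time_s: 14.5
tool_pos: [0.5978, -0.1295, 0.1949]
orientation: [-0.015, 0.986, 0.084, 0.141]
contact_force: [0.2, 0.1, -0.5]
opening: 0.0262
gripper_force: 0.0
```

Run:
```python
from h import *
p=pose();print(p[0],p[2]['joints'])
go(c2w([35,-8,45]),p[1])
f=grab('side');cv2.imwrite('pics/peg.png',cv2.resize(f['frame'][40:240,130:380,::-1],None,fx=3,fy=3))
```

```text
[ 0.59783603 -0.12948965  0.19494744] [-0.05022216  0.64233214  0.30577056  1.87845472 -0.67539819  0.4607031
 -0.64534127]
turn [0. 0. 0.] shift after [-0.8  1.7  1. ] shift before [-0.8  1.7  1. ]
```

View pics/peg.png

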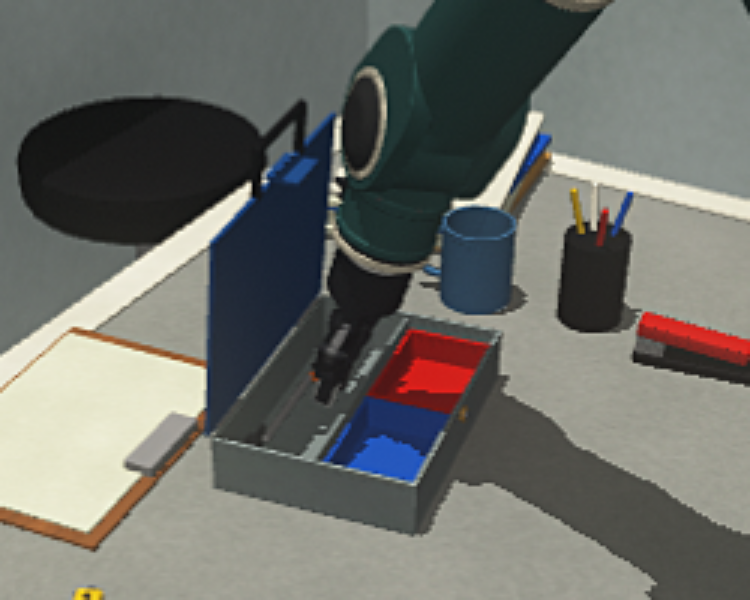

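The fingers straddle the orange peg (seen at (315,378)) and the lid is still nearly vertical. I close on it and swing the stay up.

Request:
step_arm(plan=[[[-0.8,1.7,1,0,0,0],[0,0,0,0,0,0],[0,0,0,0,0,0],[0,0,0,0,0,0],[0,0,0,0,0,0],[0,0,0,0,0,0],[2.2,-0.3,-7.6,0,0,0],[2.2,-0.8,-7.5,0,0,0]]], claw=0)

```text
time_s: 15.35
tool_pos: [0.5976, -0.1299, 0.2091]
orientation: [-0.015, 0.986, 0.084, 0.14]
contact_force: [0.7, 2.2, -0.3]
opening: 0.0084
gripper_force: 39.0
```

Request:
step_arm(plan=[[[2.2,-1.4,-7.5,0,0,0],[2.1,-1.9,-7.4,0,0,0],[2.1,-2.5,-7.2,0,0,0],[2.0,-3.0,-7,0,0,0],[2,-3.5,-6.8,0,0,0],[1.9,-4,-6.5,0,0,0],[1.9,-4.4,-6.3,0,0,0],[1.8,-4.9,-5.9,0,0,0]]])

```text
time_s: 16.15
tool_pos: [0.5934, -0.106, 0.2667]
orientation: [-0.014, 0.986, 0.083, 0.141]
contact_force: [1.5, -9.9, 7.7]
opening: 0.008
gripper_force: 39.5
```

Request:
step_arm(plan=[[[1.6,-5.3,-5.6,0,0,0],[1.5,-5.7,-5.2,0,0,0],[1.4,-6.1,-4.8,0,0,0],[1.3,-6.4,-4.4,0,0,0],[1.2,-6.7,-4,0,0,0],[1.1,-7,-3.5,0,0,0],[0.9,-7.2,-3,0,0,0],[0.7,-7.4,-2.6,0,0,0]]])

```text
time_s: 16.95
tool_pos: [0.5851, -0.0558, 0.3026]
orientation: [-0.014, 0.986, 0.083, 0.142]
contact_force: [-5.0, -9.5, 20.5]
opening: 0.0083
gripper_force: 41.4
```

Run:
```python
from h import *
p=pose();print(p[0],p[2]['contact_force'],p[2]['opening'],p[2]['gripper_force'],p[2]['joints'])
b=1.68*18/24
go(c2w([35,105-113*np.cos(b),45+113*np.sin(b)]),p[1])
```

```text
[ 0.58510623 -0.0557664   0.30264465] [-4.96651815 -9.50900419 20.53682104] 0.008301201874266433 41.36795103549957 [-0.32125247  0.45391791  0.47663494  1.90564565 -0.50479185  0.60223758
 -0.93150937]
turn [0. 0. 0.] shift after [-0.8 -2.3  1.2] shift before [-0.8 -2.3  1.2]
```

Request:
step_arm(plan=[[[0.7,-8,-2.6,0,0,0],[0.5,-8.2,-1.8,0,0,0],[0.3,-8.2,-1.2,0,0,0],[0.1,-8,-0.6,0,0,0],[0,-8,0,0,0,0],[-0.1,-8,0.4,0,0,0],[0,-1,0.2,0,0,0],[0,0,0,0,0,0]]])

```text
time_s: 17.75
tool_pos: [0.5766, -0.008, 0.3077]
orientation: [-0.014, 0.986, 0.082, 0.142]
contact_force: [4.3, -16.3, 6.7]
opening: 0.0085
gripper_force: 40.9
```

Run:
```python
from h import *
p=pose();print(p[0],p[2]['contact_force'],p[2]['opening'],p[2]['gripper_force'])
go(c2w([35,105-113*np.cos(1.66),45+113*np.sin(1.66)]),p[1])
f=grab('side');cv2.imwrite('pics/st.png',cv2.resize(f['frame'][30:230,130:380,::-1],None,fx=3,fy=3))
```

```text
[ 0.5766154  -0.00799767  0.30773951] [  4.3203971  -16.29110819   6.73899102] 0.008530506544362874 40.948492884635925
turn [0. 0. 0.] shift after [-0.3  1.4  1.5] shift before [-0.3  1.4  1.5]
```

View pics/st.png

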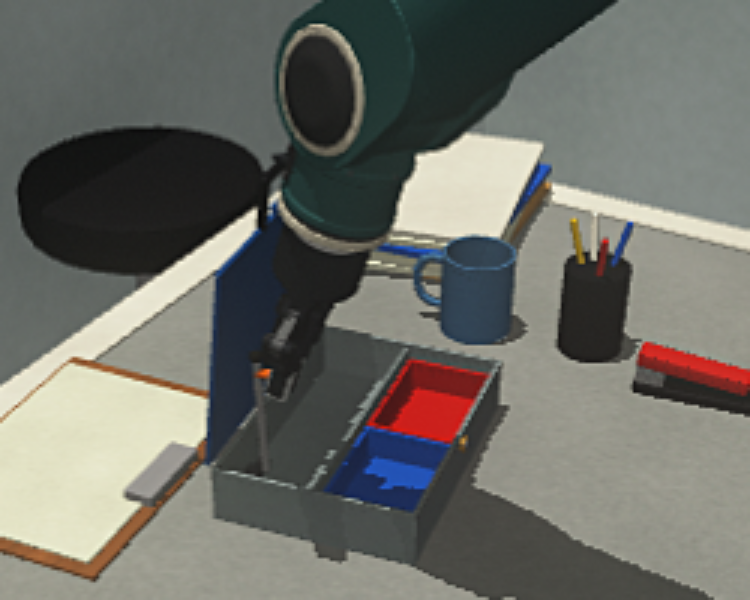

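The stay is upright against its stop, with the peg at (263,373) in the crop. I release, back out and untilt.

Request:
step_arm(plan=[[[0,0,0,0,0,0],[0,0,0,0,0,0],[0,1.5,-10,0,0,0],[0,0,-20,0,0,0],[0,0,-25,0,0,0],[0,0,-30,0,0,0],[-20,0,-10,0,-0.14,0],[-30,0,0,0,-0.14,0]]], claw=26)

```text
time_s: 18.6
tool_pos: [0.5017, -0.0206, 0.3901]
orientation: [-0.003, 0.996, 0.085, 0.0]
contact_force: [-1.6, 0.1, -1.2]
opening: 0.0258
gripper_force: 0.0
```

Run:
```python
from h import *
p=pose();print(p[0],p[2]['contact_force'],p[2]['opening'],p[2]['joints'])
go([.522,.255,.08],orient(np.radians(-123)))
```

```text
[ 0.50165585 -0.02063802  0.39007464] [-1.5723271   0.09378884 -1.24024854] 0.025816210761296653 [-0.57308804  0.24858492  0.64486668  1.94725098 -0.18373776  1.00254574
 -1.24395018]
turn [-0.006  0.002  0.746] shift after [-133.1 -242.2  155.1] shift before [  66.6 -267.2  156.8]
```

Request:
step_arm(plan=[[[8.3,-33.4,8,0,0,0],[8.3,-33.4,8,0,0,0],[8.3,-33.4,8,0,0,0],[8.3,-33.4,8,0,0,0],[8.3,-33.4,8,0,0,0],[8.3,-33.4,8,0,0,0],[8.3,-33.4,8,0,0,0],[8.5,-33.4,8,0,0,0]]], claw=45)

```text
time_s: 19.4
tool_pos: [0.5223, 0.2561, 0.3263]
orientation: [-0.003, 0.996, 0.085, 0.001]
contact_force: [0.5, -0.1, 0.2]
opening: 0.0452
gripper_force: 0.0
```

Request:
step_arm(plan=[[[0,0,15,0,0,0.124],[0,0,15,0,0,0.124],[0,0,15,0,0,0.124],[0,0,15,0,0,0.124],[0,0,15,0,0,0.125],[0,0,15,0,0,0.125],[0,0,0,0,0,0],[0,0,0,0,0,0]]])

```text
time_s: 20.2
tool_pos: [0.5228, 0.2554, 0.2366]
orientation: [-0.004, 0.959, -0.282, -0.0]
contact_force: [-0.2, 0.5, 0.3]
opening: 0.0447
gripper_force: 0.0
```

Run:
```python
from h import *
p=pose();print(p[0],p[2]['contact_force'],p[2]['opening'],p[2]['joints'])
for c in('red','blue'):keys(c)
go([.522,.255,.02],orient(np.radians(-123)))
f=grab('side');cv2.imwrite('pics/k1.png',cv2.resize(f['frame'][60:360,110:410,::-1],None,fx=2,fy=2))
```

```text
[0.52279667 0.25542739 0.23657163] [-0.19487085  0.45779254  0.25142857] 0.044747424539054066 [-0.95917982  0.63101418  0.59957263  1.86350791 -0.49364634  0.79372719
 -2.23810628]
red px [ 39.1 167.9] xy [600. 556.] size [121.  14.] axis deg 79 tri None
red px [ 76.7 125.3] xy [710. 463.] size [ 15. 149.] axis deg -12 tri None
blue px [156.9 231.3] xy [435. 251.] size [23. 40.] axis deg -18 tri (array([435., 253.,   7.]), np.float64(0.7))
blue px [305.5 119.6] xy [ 719. -128.] size [15. 62.] axis deg -80 tri None
blue px [305.7 110.1] xy [ 744. -129.] size [ 8. 96.] axis deg -80 tri None
blue px [350.9 100.7] xy [ 768. -245.] size [  6. 105.] axis deg -81 tri None
blue px [447.4 113.4] xy [ 731. -489.] size [136.  26.] axis deg 6 tri None
blue px [449.6  58.1] xy [ 876. -500.] size [14. 80.] axis deg -77 tri None
turn [-0.008  0.002  0.002] shift after [-0.8  0.8 61.8] shift before [-0.6  1.3 61.8]
```

View pics/k1.png

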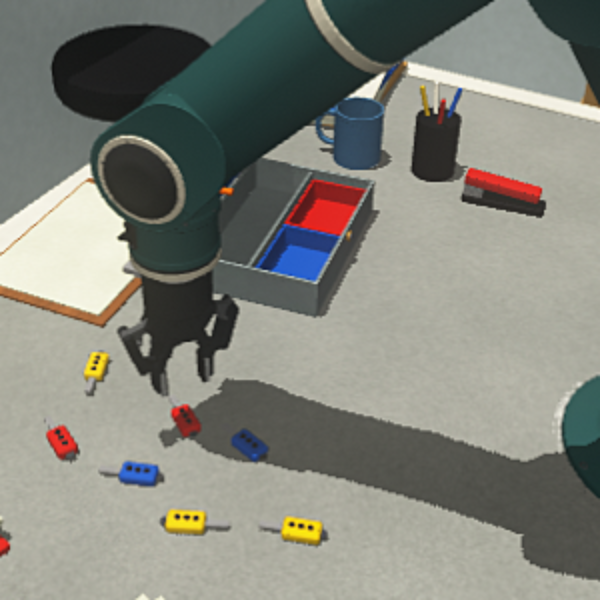

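The red key is still at its first place (side px (203,270)). I wait above it until the lid rests on the stay.

Request:
step_arm(plan=[[[0,0,0,0,0,0],[0,0,0,0,0,0],[0,0,0,0,0,0],[0,0,0,0,0,0],[0,0,0,0,0,0],[0,0,0,0,0,0],[0,0,0,0,0,0],[0,0,0,0,0,0]]])

```text
time_s: 21.25
tool_pos: [0.5229, 0.2552, 0.236]
orientation: [-0.004, 0.959, -0.284, 0.0]
contact_force: [0.2, -0.0, -0.7]
opening: 0.045
gripper_force: 0.0
```

Request:
step_arm(plan=[[[0,0,0,0,0,0],[0,0,0,0,0,0],[0,0,0,0,0,0],[0,0,0,0,0,0],[0,0,0,0,0,0],[0,0,0,0,0,0],[0,0,0,0,0,0],[0,0,0,0,0,0]]])

```text
time_s: 22.05
tool_pos: [0.5229, 0.2552, 0.236]
orientation: [-0.004, 0.959, -0.284, 0.0]
contact_force: [-0.2, 0.5, -1.0]
opening: 0.0449
gripper_force: 0.0
```

Request:
step_arm(plan=[[[0,0,0,0,0,0],[0,0,0,0,0,0],[0,0,0,0,0,0],[0,0,0,0,0,0],[0,0,0,0,0,0],[0,0,0,0,0,0],[0,0,0,0,0,0],[0,0,0,0,0,0]]])

```text
time_s: 22.85
tool_pos: [0.5229, 0.2553, 0.2359]
orientation: [-0.004, 0.959, -0.284, -0.0]
contact_force: [0.2, 0.1, -0.4]
opening: 0.045
gripper_force: 0.0
```

Request:
step_arm(plan=[[[0,0,0,0,0,0],[0,0,0,0,0,0],[0,0,0,0,0,0],[0,0,0,0,0,0],[0,0,0,0,0,0],[0,0,0,0,0,0],[0,0,0,0,0,0],[0,0,0,0,0,0]]])

```text
time_s: 23.65
tool_pos: [0.5229, 0.2552, 0.2359]
orientation: [-0.004, 0.959, -0.284, -0.0]
contact_force: [0.8, -1.2, 0.3]
opening: 0.045
gripper_force: 0.0
```

Request:
step_arm(plan=[[[0,0,0,0,0,0],[0,0,0,0,0,0],[0,0,0,0,0,0],[0,0,0,0,0,0],[0,0,0,0,0,0],[0,0,0,0,0,0],[0,0,0,0,0,0],[0,0,0,0,0,0]]])

```text
time_s: 24.45
tool_pos: [0.5229, 0.2552, 0.2359]
orientation: [-0.004, 0.959, -0.284, -0.0]
contact_force: [0.9, -0.1, 0.0]
opening: 0.0445
gripper_force: 0.0
```

Request:
step_arm(plan=[[[0,0,0,0,0,0],[0,0,0,0,0,0],[0,0,0,0,0,0],[0,0,0,0,0,0],[0,0,0,0,0,0],[0,0,0,0,0,0],[0,0,0,0,0,0],[0,0,0,0,0,0]]])

```text
time_s: 25.25
tool_pos: [0.5229, 0.2552, 0.2359]
orientation: [-0.004, 0.959, -0.284, 0.0]
contact_force: [0.0, 0.5, -0.5]
opening: 0.0453
gripper_force: 0.0
```

Request:
step_arm(plan=[[[0,0,0,0,0,0],[0,0,0,0,0,0],[0,0,0,0,0,0],[0,0,0,0,0,0],[0,0,0,0,0,0],[0,0,0,0,0,0],[0,0,0,0,0,0],[0,0,0,0,0,0]]])

```text
time_s: 26.05
tool_pos: [0.5229, 0.2553, 0.2359]
orientation: [-0.004, 0.959, -0.284, -0.0]
contact_force: [-0.3, 0.1, -0.1]
opening: 0.0449
gripper_force: 0.0
```

Request:
step_arm(plan=[[[0,0,0,0,0,0],[0,0,0,0,0,0],[0,0,0,0,0,0],[0,0,0,0,0,0],[0,0,0,0,0,0],[0,0,0,0,0,0],[0,0,0,0,0,0],[0,0,0,0,0,0]]])

```text
time_s: 26.85
tool_pos: [0.5229, 0.2552, 0.2359]
orientation: [-0.004, 0.959, -0.284, -0.0]
contact_force: [-0.1, 0.5, -0.0]
opening: 0.0451
gripper_force: 0.0
```

```bash
cat >> h.py <<'E'
def lid():
    """lid angle from the dark handle bar in the top view (brightness along predicted bar mid-line)"""
    f=grab('top');g=cv2.cvtColor(f['frame'],cv2.COLOR_RGB2GRAY).astype(float);r=[]
    for a in np.arange(1.15,1.54,.01):
        v=[]
        for y in np.linspace(-40,40,21):
            u=proj(f,c2w([100-250*np.cos(a)+3*np.sin(a),y,60+250*np.sin(a)+3*np.cos(a)]))
            v.append(g[int(round(u[1])),int(round(u[0]))])
        r.append((np.mean(v),round(a,2)))
    print('lid',[(round(b),a) for b,a in sorted(r)[:4]],'median',np.median([b for b,_ in r]));return f
E
python3 - <<'E'
from h import *
f=lid();cv2.imwrite('pics/lt.png',cv2.resize(f['frame'][80:230,220:420,::-1],None,fx=4,fy=4));print(env.get_state()['time_s'])
E
```

```text
lid [(44, np.float64(1.3)), (46, np.float64(1.31)), (50, np.float64(1.33)), (52, np.float64(1.32))] median 106.04761904761904
26.9
```

View pics/lt.png

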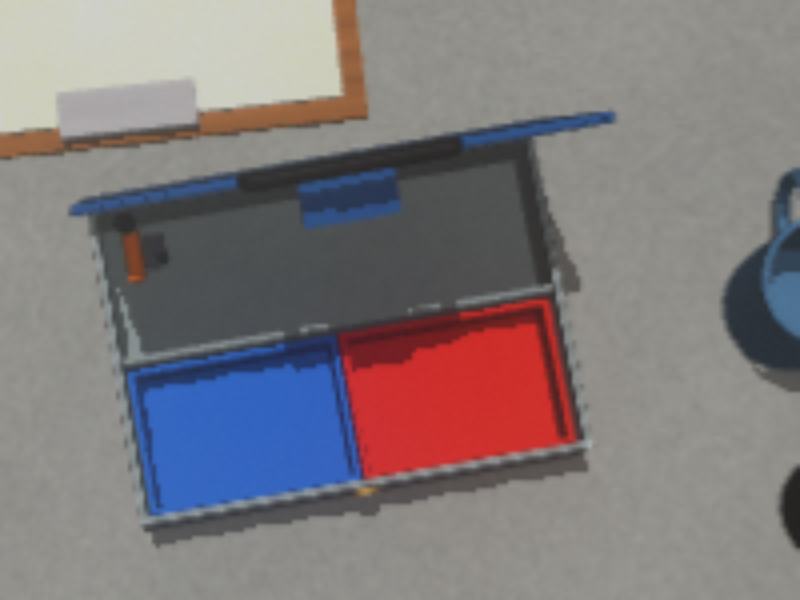

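The lid is near 1.31, and the stay and both trays are seen clearly (blue centre about (245,425), red about (460,390) in the crop). I wait a little more, then check that the lid has stopped and measure the trays.

Request:
step_arm(plan=[[[0,0,0,0,0,0],[0,0,0,0,0,0],[0,0,0,0,0,0],[0,0,0,0,0,0],[0,0,0,0,0,0],[0,0,0,0,0,0],[0,0,0,0,0,0],[0,0,0,0,0,0]]])

```text
time_s: 27.7
tool_pos: [0.5229, 0.2552, 0.2359]
orientation: [-0.004, 0.959, -0.284, -0.0]
contact_force: [-0.1, -0.5, -0.7]
opening: 0.045
gripper_force: 0.0
```

Request:
step_arm(plan=[[[0,0,0,0,0,0],[0,0,0,0,0,0],[0,0,0,0,0,0],[0,0,0,0,0,0],[0,0,0,0,0,0],[0,0,0,0,0,0],[0,0,0,0,0,0],[0,0,0,0,0,0]]])

```text
time_s: 28.5
tool_pos: [0.5229, 0.2552, 0.236]
orientation: [-0.004, 0.959, -0.284, 0.0]
contact_force: [-0.2, -0.1, 0.5]
opening: 0.045
gripper_force: 0.0
```

Run:
```python
from h import *
f=lid()
s=grab('side')
for col in('red','blue'):
    pr=c2w([-48,{'blue':69,'red':-69}[col],42])
    for g in(f,s):
        for c,a in blobs(g,col,300,1e5):
            (u,v),sz,_=cv2.minAreaRect(c);P=plane(g,(u,v),.042)
            if np.hypot(*(P-pr)[:2])<.06:
                q=cv2.approxPolyDP(cv2.convexHull(c),4,True)[:,0].astype(float)
                print(col,g['n'],np.round(P*1000),'pred',np.round(pr*1000),'corners',[np.round(plane(g,x,.042)[:2]*1000).tolist() for x in q])
    print('pred corners',[np.round(c2w([x,({'blue':69,'red':-69}[col])+y,42])[:2]*1000).tolist() for x,y in((-94,-66),(-94,66),(-2,66),(-2,-66))])
```

```text
lid [(42, np.float64(1.27)), (47, np.float64(1.29)), (48, np.float64(1.28)), (50, np.float64(1.3))] median 107.95238095238096
red top [ 567. -194.   42.] pred [ 569. -197.   42.] corners [[618.0, -252.0], [533.0, -265.0], [514.0, -137.0], [602.0, -126.0]]
red side [ 569. -192.   42.] pred [ 569. -197.   42.] corners [[535.0, -262.0], [517.0, -136.0], [599.0, -123.0], [621.0, -245.0]]
pred corners [[534.0, -269.0], [512.0, -139.0], [603.0, -124.0], [625.0, -254.0]]
blue top [545. -61.  42.] pred [546. -61.  42.] corners [[599.0, -118.0], [512.0, -132.0], [491.0, -6.0], [578.0, 9.0]]
blue side [549. -69.  42.] pred [546. -61.  42.] corners [[514.0, -131.0], [497.0, -25.0], [582.0, -8.0], [597.0, -118.0]]
pred corners [[511.0, -133.0], [490.0, -3.0], [580.0, 12.0], [602.0, -118.0]]
```

Tray corners agree with the case pose to within 3 mm. The lid is at about 1.28. I grasp the first red key.

Request:
step_arm(plan=[[[-0.8,0.8,15,0,0,0],[0,0,15,0,0,0],[0,0,15,0,0,0],[0,0,15,0,0,0],[0,0,0,0,0,0],[0,0,0,0,0,0],[0,0,0,0,0,0],[0,0,0,0,0,0]]])

```text
time_s: 29.4
tool_pos: [0.5221, 0.2555, 0.1765]
orientation: [-0.004, 0.959, -0.284, 0.0]
contact_force: [0.7, -0.0, 0.5]
opening: 0.0452
gripper_force: 0.0
```

Request:
step_arm(plan=[[[0,0,0,0,0,0],[0,0,0,0,0,0],[0,0,0,0,0,0],[0,0,0,0,0,0],[0,0,0,0,0,0],[0,0,0,0,0,0],[0,0,0,0,0,0],[0,0,0,0,0,0]]], claw=0, force=50)

```text
time_s: 30.2
tool_pos: [0.522, 0.2555, 0.1765]
orientation: [-0.004, 0.959, -0.284, 0.0]
contact_force: [-2.1, -0.3, 8.2]
opening: 0.0224
gripper_force: 49.3
```

Run:
```python
from h import *
p=pose();print(p[0],p[2]['contact_force'],p[2]['opening'],p[2]['gripper_force'])
lid()
Rt=orient(np.radians(-80.5))
up=(p[0]-[0,0,-.11],p[1],None)
a=go(c2w([-59,-69-26,130]),Rt,up);go(c2w([-59,-69-26,44]),Rt,a)
```

```text
[0.52203593 0.2555456  0.17654094] [-2.12968827 -0.25101254  8.2396394 ] 0.02236347809885741 49.3020898103714
lid [(42, np.float64(1.27)), (47, np.float64(1.29)), (48, np.float64(1.28)), (51, np.float64(1.3))] median 108.26190476190476
turn [-0.008 -0.001 -0.741] shift after [-39.8 479.8   1.5] shift before [294.7 380.7  -2.1]
turn [0. 0. 0.] shift after [ 0.  0. 86.] shift before [ 0.  0. 86.]
```

Holding the key (opening 22 mm, grip 49 N), and the lid reading is steady at 1.28. I lift and carry it to the red tray.

Request:
step_arm(plan=[[[0,0,-15,0,0,0],[0,0,-17,0,0,-0.124],[0,0,-18,0,0,-0.124],[0,0,-20,0,0,-0.124],[0,0,-20,0,0,-0.124],[0,0,-20,0,0,-0.123],[0,0,0,-0.008,0,-0.122],[-3,35,0,0,0,0]]])

```text
time_s: 31.05
tool_pos: [0.524, 0.223, 0.2875]
orientation: [-0.001, 0.996, 0.088, 0.002]
contact_force: [0.2, -0.1, -1.5]
opening: 0.0222
gripper_force: 49.4
```

Request:
step_arm(plan=[[[-3.5,40,0,0,0,0],[-3.5,40,0,0,0,0],[-3.5,40,0,0,0,0],[-3.5,40,0,0,0,0],[-3.5,40,0,0,0,0],[-3.5,40,0,0,0,0],[-3.5,40,0,0,0,0],[-3.5,40,0,0,0,0]]])

```text
time_s: 31.85
tool_pos: [0.5493, -0.1024, 0.2875]
orientation: [0.001, 0.997, 0.082, 0.002]
contact_force: [0.5, -0.4, -0.7]
opening: 0.0226
gripper_force: 49.4
```

Request:
step_arm(plan=[[[-3,40,0,0,0,0],[-3,40,0,0,0,0],[-3,40,0,0,0,0],[0,0,0,0,0,0],[0,0,0,0,0,0],[0,0,0,0,0,0],[0,0,0,0,0,0],[0,0,0,0,0,0]]])

```text
time_s: 32.65
tool_pos: [0.5606, -0.2195, 0.2867]
orientation: [0.0, 0.997, 0.083, 0.002]
contact_force: [-0.1, -0.2, -0.1]
opening: 0.0228
gripper_force: 49.4
```

Run:
```python
from h import *
p=pose();print(p[0],p[2]['contact_force'],p[2]['opening'],p[2]['gripper_force'],p[2]['joints'])
Rt=orient(np.radians(-80.5))
go(c2w([-59,-69-24,35]),Rt)
for c in('red','blue'):keys(c)
```

```text
[ 0.56058137 -0.2194985   0.28667072] [-0.07552054 -0.16340739 -0.05843701] 0.022781527691053644 49.39852952957153 [-0.06386104  0.5605128   0.5151075   1.78557897 -0.34663402  0.88303301
 -0.79628941]
turn [ 0.001 -0.003  0.001] shift after [ 0.6  2.9 96.7] shift before [ 0.3  2.8 96.7]
red px [ 42.  169.5] xy [596. 549.] size [134.  28.] axis deg 90 tri None
red px [312.4 169.9] xy [ 589. -144.] size [51. 98.] axis deg -33 tri None
red px [117.9 157.2] xy [626. 355.] size [23. 40.] axis deg -27 tri (array([626., 356.,   8.]), np.float64(1.3))
red px [ 76.7 129.8] xy [698. 463.] size [ 16. 172.] axis deg -10 tri None
blue px [156.8 231.1] xy [436. 252.] size [23. 40.] axis deg -15 tri (array([436., 253.,   8.]), np.float64(0.4))
blue px [119.1 197.9] xy [521. 349.] size [41. 22.] axis deg 21 tri (array([521., 351.,   7.]), np.float64(0.1))
blue px [260.6 131.7] xy [689. -12.] size [ 6. 96.] axis deg -80 tri None
blue px [307.3 133. ] xy [ 684. -132.] size [26. 60.] axis deg -80 tri None
blue px [447.4 113.4] xy [ 731. -489.] size [136.  26.] axis deg 6 tri None
blue px [449.6  58.1] xy [ 876. -500.] size [14. 80.] axis deg -77 tri None
```

Request:
step_arm(plan=[[[0.5,3,20,0,0,0],[0,0,20,0,0,0],[0,0,20,0,0,0],[0,0,20,0,0,0],[0,0,16,0,0,0],[0,0,0,0,0,0],[0,0,0,0,0,0],[0,0,0,0,0,0]]])

```text
time_s: 33.65
tool_pos: [0.562, -0.2236, 0.1915]
orientation: [0.001, 0.997, 0.083, 0.002]
contact_force: [0.2, 0.1, 0.5]
opening: 0.0223
gripper_force: 49.4
```

Request:
step_arm(plan=[[[0,0,0,0,0,0],[0,0,0,0,0,0],[0,0,0,0,0,0],[0,0,-12,0,0,0],[0,0,-20,0,0,0],[0,0,-25,0,0,0],[0,0,-25,0,0,0],[0,0,-24,0,0,0]]], claw=35)

```text
time_s: 34.45
tool_pos: [0.5612, -0.2234, 0.2985]
orientation: [0.001, 0.997, 0.082, 0.002]
contact_force: [-0.1, 0.5, 0.0]
opening: 0.035
gripper_force: 0.0
```

Run:
```python
from h import *
p=pose();print(p[0],p[2]['contact_force'],p[2]['opening'],p[2]['gripper_force'])
go([.626,.355,.10],orient(np.radians(-117.5)))
```

```text
[ 0.56122155 -0.22344033  0.29849202] [-0.08025264  0.48587434  0.04285938] 0.034994930605784486 0.0
turn [ 0.    -0.004  0.645] shift after [-209.6 -543.    43.5] shift before [ 158.8 -560.    43.1]
```

Request:
step_arm(plan=[[[0,-35,0,0,0,0],[0,-42,0,0,0,0],[0,-42,0,0,0,0],[0,-42,0,0,0,0],[0,-42,0,0,0,0],[0,-42,0,0,0,0],[17,-35,0,0,0,0],[20,-40,0,0,0,0]]], claw=45)

```text
time_s: 35.25
tool_pos: [0.545, 0.0995, 0.2974]
orientation: [0.0, 0.997, 0.082, 0.002]
contact_force: [0.9, -0.1, 1.2]
opening: 0.0452
gripper_force: 0.0
```

Request:
step_arm(plan=[[[20,-40,0,0,0,0],[20,-40,0,0,0,0],[20,-40,0,0,0,0],[20,-40,0,0,0,0],[20,-40,0,0,0,0],[22,-40,0,0,0,0],[20,0,0,0,0,0],[0,0,0,0,0,0]]])

```text
time_s: 36.05
tool_pos: [0.6468, 0.3595, 0.2966]
orientation: [0.001, 0.997, 0.083, 0.002]
contact_force: [0.6, -0.7, 0.5]
opening: 0.0454
gripper_force: 0.0
```

Request:
step_arm(plan=[[[0,0,9,0,0,0.129],[0,0,9,0,0,0.129],[0,0,9,0,0,0.129],[0,0,9,0,0,0.129],[0,0,7,0,0,0.129],[0,0,0,0,0,0],[0,0,0,0,0,0],[0,0,0,0,0,0]]])

```text
time_s: 36.85
tool_pos: [0.646, 0.3582, 0.2542]
orientation: [-0.0, 0.972, -0.236, 0.002]
contact_force: [0.5, -0.3, -0.5]
opening: 0.0451
gripper_force: 0.0
```

Run:
```python
from h import *
p=pose();print(p[0],p[2]['contact_force'],p[2]['opening'],p[2]['joints'])
s=grab('side')
for c,a in blobs(s,'red',30,600):print(np.round(cv2.minAreaRect(c)[0],1),a,np.round(plane(s,cv2.minAreaRect(c)[0],.008)*1000))
go([.626,.355,.022],orient(np.radians(-117.5)))
f=lid();cv2.imwrite('pics/r1.png',cv2.resize(f['frame'][110:260,90:390,::-1],None,fx=2.6,fy=2.6))
```

```text
[0.64596759 0.35824235 0.25418623] [ 0.46131865 -0.31001781 -0.47864323] 0.045121966284797324 [-0.88892119  0.83841379  0.56177654  1.41208068 -0.47927514  1.02547325
 -2.27624463]
[ 76.3 356.3] 596.0 [604. 572.   8.]
[140.6 280.7] 140.5 [625. 356.   8.]
[361.3 152.4] 279.0 [ 368. -440.    8.]
turn [-0.001 -0.003  0.002] shift after [-16.2  12.1  77.1] shift before [-16.5  12.2  77. ]
lid [(39, np.float64(1.27)), (44, np.float64(1.29)), (45, np.float64(1.28)), (47, np.float64(1.3))] median 101.42857142857143
```

View pics/r1.png

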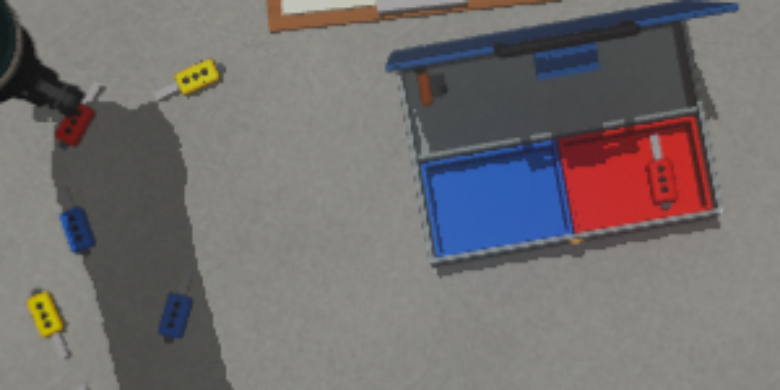

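The first red key lies in the red tray (crop (663,180)) and the lid is still on the stay. The second red key is unmoved.

Request:
step_arm(plan=[[[-16.3,12,0,0,0,0],[0,0,20,0,0,0],[0,0,20,0,0,0],[0,0,20,0,0,0],[0,0,16.5,0,0,0],[0,0,0,0,0,0],[0,0,0,0,0,0],[0,0,0,0,0,0]]])

```text
time_s: 37.75
tool_pos: [0.6265, 0.3553, 0.1774]
orientation: [-0.0, 0.971, -0.238, 0.002]
contact_force: [0.2, -1.3, -0.4]
opening: 0.0446
gripper_force: 0.0
```

Request:
step_arm(plan=[[[0,0,0,0,0,0],[0,0,0,0,0,0],[0,0,0,0,0,0],[0,0,0,0,0,0],[0,0,0,0,0,0],[0,0,0,0,0,0],[0,0,0,0,0,0],[0,0,0,0,0,0]]], claw=0)

```text
time_s: 38.55
tool_pos: [0.6264, 0.3554, 0.1777]
orientation: [-0.0, 0.971, -0.237, 0.002]
contact_force: [-1.1, 0.1, 6.4]
opening: 0.0223
gripper_force: 49.7
```

Request:
step_arm(plan=[[[0,0,-15,0,0,0],[0,0,-20,0,0,-0.129],[0,0,-20,0,0,-0.129],[0,0,-20,0,0,-0.129],[0,0,-20,0,0,-0.129],[0,0,-20,0,0,-0.129],[0,0,0,0,0,0],[0,0,0,0,0,0]]])

```text
time_s: 39.35
tool_pos: [0.6258, 0.3552, 0.2927]
orientation: [0.0, 0.997, 0.082, 0.002]
contact_force: [-0.2, 0.3, -0.8]
opening: 0.0223
gripper_force: 49.1
```

Run:
```python
from h import *
p=pose();print(p[0],p[2]['contact_force'],p[2]['opening'],p[2]['gripper_force'],p[2]['joints'])
go(c2w([-59,-69+22,130]),orient(np.radians(-80.5)))
```

```text
[0.62578629 0.3552115  0.29268587] [-0.15860678  0.29519368 -0.82001659] 0.022296922583269894 49.084959626197815 [-0.83289907  0.73023941  0.4300564   1.44906061 -0.32811544  1.03045518
 -1.73875239]
turn [ 0.001 -0.004 -0.003] shift after [-158.6  513.     7.7] shift before [-157.3  513.4    7.4]
```

Request:
step_arm(plan=[[[-22,35,0,0,0,0],[-23,36,0,0,0,0],[-23,36,0,0,0,0],[-23,36,0,0,0,0],[-23,36,0,0,0,0],[-23,36,0,0,0,0],[-21,36,0,0,0,0],[0,37,0,0,0,0]]])

```text
time_s: 40.15
tool_pos: [0.5151, 0.0439, 0.2912]
orientation: [0.0, 0.997, 0.082, 0.0]
contact_force: [1.4, 0.1, -0.4]
opening: 0.0222
gripper_force: 49.1
```

Request:
step_arm(plan=[[[0,38,0,0,0,0],[0,38,0,0,0,0],[0,38,0,0,0,0],[0,38,0,0,0,0],[0,38,0,0,0,0],[0,35,0,0,0,0],[0,0,0,0,0,0],[0,0,0,0,0,0]]])

```text
time_s: 40.95
tool_pos: [0.5539, -0.1771, 0.2912]
orientation: [0.0, 0.997, 0.081, 0.001]
contact_force: [-0.2, 0.4, 0.3]
opening: 0.0224
gripper_force: 49.2
```

Run:
```python
from h import *
p=pose();print(p[0],p[2]['opening'],p[2]['gripper_force'],p[2]['contact_force'])
go(c2w([-59,-69+22,35]),orient(np.radians(-80.5)))
for c in('red','blue'):keys(c)
```

```text
[ 0.55394572 -0.17713382  0.29123127] 0.022434186572021363 49.153366684913635 [-0.23521996  0.40060628  0.27977115]
turn [ 0.001 -0.001 -0.004] shift after [  0.2  -0.2 101.2] shift before [  0.   -0.3 101.2]
red px [ 42.  169.5] xy [596. 549.] size [134.  28.] axis deg 90 tri None
red px [ 75.7 129.6] xy [699. 465.] size [ 16. 172.] axis deg -10 tri None
blue px [156.8 230.9] xy [436. 252.] size [23. 40.] axis deg -15 tri (array([436., 252.,   8.]), np.float64(0.7))
blue px [119.1 197.9] xy [521. 349.] size [41. 22.] axis deg 22 tri (array([521., 351.,   7.]), np.float64(0.2))
blue px [259. 132.] xy [688.  -8.] size [  6. 105.] axis deg -80 tri None
blue px [307.3 133. ] xy [ 684. -132.] size [26. 60.] axis deg -80 tri None
blue px [447.4 113.4] xy [ 731. -489.] size [136.  26.] axis deg 6 tri None
blue px [449.6  58.1] xy [ 876. -500.] size [14. 80.] axis deg -77 tri None
```

Request:
step_arm(plan=[[[0,-3,20,0,0,0],[0,0,20,0,0,0],[0,0,20,0,0,0],[0,0,20,0,0,0],[0,0,20,0,0,0],[0,0,0,0,0,0],[0,0,0,0,0,0],[0,0,0,0,0,0]]])

```text
time_s: 41.95
tool_pos: [0.5545, -0.1736, 0.193]
orientation: [0.001, 0.997, 0.083, 0.002]
contact_force: [-0.4, -0.2, -0.6]
opening: 0.0226
gripper_force: 49.2
```

Request:
step_arm(plan=[[[0,0,0,0,0,0],[0,0,0,0,0,0],[0,0,0,0,0,0],[0,0,-12,0,0,0],[0,0,-20,0,0,0],[0,0,-25,0,0,0],[0,0,-25,0,0,0],[0,0,-24,0,0,0]]], claw=32)

```text
time_s: 42.75
tool_pos: [0.5537, -0.1738, 0.2999]
orientation: [0.001, 0.997, 0.082, 0.002]
contact_force: [0.1, -0.4, -0.0]
opening: 0.032
gripper_force: 0.0
```

Run:
```python
from h import *
p=pose();print(p[0],p[2]['contact_force'],p[2]['opening'],p[2]['gripper_force'])
go([.521,.350,.10],orient(np.radians(-68)))
```

```text
[ 0.55366692 -0.1738108   0.29988524] [ 0.13004889 -0.4230216  -0.0453826 ] 0.032039181754379746 0.0
turn [ 0.002 -0.003 -0.219] shift after [ 165.9 -497.9   44.9] shift before [  53.6 -522.1   44.3]
```

Next the blue key at (521,350). First y, then the rest.

Request:
step_arm(plan=[[[0,-35,0,0,0,0],[0,-42,0,0,0,0],[0,-42,0,0,0,0],[0,-42,0,0,0,0],[0,-42,0,0,0,0],[6,-42,0,0,0,0],[8,-42,0,0,0,0],[8,-42,0,0,0,0]]], claw=45)

```text
time_s: 43.55
tool_pos: [0.5211, 0.1561, 0.2986]
orientation: [0.0, 0.997, 0.082, 0.002]
contact_force: [1.3, -0.0, 0.8]
opening: 0.0448
gripper_force: 0.0
```

Request:
step_arm(plan=[[[8,-42,0,0,0,0],[8,-42,0,0,0,0],[8,-42,0,0,0,0],[8,-42,0,0,0,0],[0,-25,0,0,0,0],[0,0,20,0,0,-0.11],[0,0,20,0,0,-0.11],[0,0,0,0,0,0]]])

```text
time_s: 44.35
tool_pos: [0.5207, 0.3497, 0.256]
orientation: [0.001, 0.981, 0.192, 0.0]
contact_force: [-0.3, 0.9, -0.5]
opening: 0.0446
gripper_force: 0.0
```

Run:
```python
from h import *
p=pose();print(p[0],p[2]['opening'],p[2]['joints'])
s=grab('side')
for c,a in blobs(s,'blue',30,400):
    q=cv2.minAreaRect(c)[0];P=plane(s,q,.008)
    if P[1]>.2:print('blue',np.round(q,1),a,np.round(P*1000))
lid()
go([.521,.350,.022],orient(np.radians(-68)))
t=grab('top')
for c,a in blobs(t,'red',300,1e5):
    print(a,np.round(plane(t,cv2.minAreaRect(c)[0],.042)*1000))
```

```text
[0.52070311 0.34966536 0.25600523] 0.04462397873403699 [-0.90787351  0.61704253  0.36424611  1.72898069 -0.27501469  0.84743339
 -1.60497035]
blue [178.5 296.7] 156.0 [521. 352.   8.]
blue [234.  282.1] 135.5 [435. 253.   8.]
lid [(39, np.float64(1.27)), (43, np.float64(1.29)), (44, np.float64(1.28)), (47, np.float64(1.3))] median 100.33333333333334
turn [ 0.002 -0.003 -0.003] shift after [-0.5 -0.4 81.3] shift before [-0.7 -0.6 81.3]
519.0 [ 361. -396.   42.]
1887.5 [ 567. -194.   42.]
```

Request:
step_arm(plan=[[[-0.5,-0.5,20,0,0,0],[0,0,20,0,0,0],[0,0,20,0,0,0],[0,0,20,0,0,0],[0,0,0.5,0,0,0],[0,0,0,0,0,0],[0,0,0,0,0,0],[0,0,0,0,0,0]]])

```text
time_s: 45.3
tool_pos: [0.5212, 0.3505, 0.1782]
orientation: [0.0, 0.982, 0.191, 0.002]
contact_force: [-0.1, -1.3, -0.1]
opening: 0.0453
gripper_force: 0.0
```

Request:
step_arm(plan=[[[0,0,0,0,0,0],[0,0,0,0,0,0],[0,0,0,0,0,0],[0,0,0,0,0,0],[0,0,0,0,0,0],[0,0,0,0,0,0],[0,0,0,0,0,0],[0,0,0,0,0,0]]], claw=0)

```text
time_s: 46.1
tool_pos: [0.5211, 0.3504, 0.1777]
orientation: [0.0, 0.982, 0.191, 0.002]
contact_force: [-2.5, -0.4, 9.5]
opening: 0.0224
gripper_force: 49.2
```

Request:
step_arm(plan=[[[0,0,-15,0,0,0],[0,0,-25,0,0,0.11],[0,0,-25,0,0,0.11],[0,0,-25,0,0,0],[0,0,-25,0,0,0],[0,0,0,0,0,0],[0,0,0,0,0,0],[0,0,0,0,0,0]]])

```text
time_s: 46.9
tool_pos: [0.5203, 0.3503, 0.2914]
orientation: [0.001, 0.997, 0.083, 0.001]
contact_force: [0.1, 0.1, -1.7]
opening: 0.0227
gripper_force: 49.5
```

Run:
```python
from h import *
p=pose();print(p[0],p[2]['contact_force'],p[2]['opening'],p[2]['gripper_force'],p[2]['joints'])
go(c2w([-59,69-24,130]),orient(np.radians(-80.5)))
```

```text
[0.52025929 0.35029151 0.29143188] [ 0.0667665   0.09974897 -1.74746388] 0.022694917913526798 49.49714183807373 [-0.96729862  0.58111539  0.44481024  1.71384218 -0.30005195  0.91368472
 -1.80705738]
turn [ 0.002 -0.002 -0.   ] shift after [-53.7 433.5   6.4] shift before [-53.5 433.5   7. ]
```

Request:
step_arm(plan=[[[-6.5,35,0,0,0,0],[-7,40,0,0,0,0],[-7,40,0,0,0,0],[-7,40,0,0,0,0],[-7,40,0,0,0,0],[-7,40,0,0,0,0],[-6,40,0,0,0,0],[-6,40,0,0,0,0]]])

```text
time_s: 47.7
tool_pos: [0.5191, 0.0292, 0.2916]
orientation: [0.001, 0.997, 0.083, 0.001]
contact_force: [1.4, -0.3, -0.9]
opening: 0.0223
gripper_force: 49.5
```

Request:
step_arm(plan=[[[0,40,0,0,0,0],[0,40,0,0,0,0],[0,38,0,0,0,0],[0,0,0,0,0,0],[0,0,0,0,0,0],[0,0,0,0,0,0],[0,0,0,0,0,0],[0,0,0,0,0,0]]])

```text
time_s: 48.5
tool_pos: [0.539, -0.0847, 0.2922]
orientation: [0.0, 0.997, 0.083, 0.001]
contact_force: [-0.4, 0.1, 0.5]
opening: 0.0227
gripper_force: 49.5
```

Run:
```python
from h import *
p=pose();print(p[0],p[2]['opening'],p[2]['gripper_force'],p[2]['contact_force'])
go(c2w([-59,69-24,35]),orient(np.radians(-80.5)))
keys('blue')
```

```text
[ 0.53902396 -0.08465307  0.29218222] 0.022741523117614737 49.49892818927765 [-0.35357746  0.09121866  0.5047954 ]
turn [ 0.001 -0.003  0.001] shift after [ -0.4   1.5 102.2] shift before [ -0.7   1.4 102.2]
blue px [156.8 230.9] xy [436. 252.] size [23. 40.] axis deg -15 tri (array([436., 252.,   8.]), np.float64(0.7))
blue px [255.5 132.6] xy [687.   1.] size [ 6. 87.] axis deg -81 tri None
blue px [307.9 132.9] xy [ 685. -133.] size [26. 57.] axis deg -80 tri None
blue px [353.6 115.4] xy [ 729. -251.] size [  6. 101.] axis deg -80 tri None
blue px [443.7 114.5] xy [ 728. -479.] size [137.  25.] axis deg 16 tri None
blue px [449.6  58.1] xy [ 876. -500.] size [14. 80.] axis deg -77 tri None
```

Request:
step_arm(plan=[[[0,1.5,20,0,0,0],[0,0,20,0,0,0],[0,0,20,0,0,0],[0,0,20,0,0,0],[0,0,20,0,0,0],[0,0,0,0,0,0],[0,0,0,0,0,0],[0,0,0,0,0,0]]])

```text
time_s: 49.4
tool_pos: [0.54, -0.0871, 0.1933]
orientation: [0.001, 0.997, 0.083, 0.002]
contact_force: [-0.4, 0.6, -0.4]
opening: 0.0224
gripper_force: 49.5
```

Request:
step_arm(plan=[[[0,0,0,0,0,0],[0,0,0,0,0,0],[0,0,0,0,0,0],[0,0,-12,0,0,0],[0,0,-20,0,0,0],[0,0,-25,0,0,0],[0,0,-25,0,0,0],[0,0,-24,0,0,0]]], claw=34)

```text
time_s: 50.2
tool_pos: [0.5391, -0.0871, 0.3002]
orientation: [0.001, 0.997, 0.082, 0.002]
contact_force: [0.1, 0.1, 0.3]
opening: 0.0339
gripper_force: 0.0
```

Run:
```python
from h import *
p=pose();print(p[0],p[2]['opening'])
go([.436,.252,.10],orient(np.radians(-105.5)))
```

```text
[ 0.5391235  -0.08714371  0.30022572] 0.03390525238472704
turn [ 0.001 -0.004  0.436] shift after [-190.  -299.3   45.2] shift before [ -46.2 -351.5   44.6]
```

Request:
step_arm(plan=[[[-4,-32,0,0,0,0],[-5,-40,0,0,0,0],[-5,-40,0,0,0,0],[-5,-40,0,0,0,0],[-5,-40,0,0,0,0],[-5,-40,0,0,0,0],[-6,-40,0,0,0,0],[-6,-40,0,0,0,0]]], claw=45)

```text
time_s: 51.0
tool_pos: [0.4468, 0.2153, 0.2987]
orientation: [0.0, 0.997, 0.082, 0.002]
contact_force: [1.2, 0.0, -0.4]
opening: 0.0448
gripper_force: 0.0
```

Request:
step_arm(plan=[[[-5,-39,0,0,0,0],[0,0,10,0,0,0.145],[0,0,10,0,0,0.145],[0,0,10,0,0,0.146],[0,0,10,0,0,0],[0,0,0,0,0,0],[0,0,0,0,0,0],[0,0,0,0,0,0]]])

```text
time_s: 51.8
tool_pos: [0.4365, 0.2515, 0.2583]
orientation: [-0.0, 0.991, -0.134, 0.002]
contact_force: [-0.0, -0.2, 0.4]
opening: 0.0449
gripper_force: 0.0
```

Run:
```python
from h import *
p=pose();print(p[0],p[2]['opening'],p[2]['joints'])
s=grab('side')
for c,a in blobs(s,'blue',30,400):
    q=cv2.minAreaRect(c)[0];P=plane(s,q,.008)
    if P[1]>.1:print('blue',np.round(q,1),a,np.round(P*1000))
lid()
go([.436,.252,.022],orient(np.radians(-105.5)))
```

```text
[0.43648389 0.25150587 0.25826664] 0.04487586307597865 [-1.02223201  0.45453442  0.53321773  2.04506211 -0.34043149  0.72453286
 -2.11567036]
blue [233.8 281.9] 135.5 [436. 253.   8.]
lid [(41, np.float64(1.27)), (46, np.float64(1.29)), (47, np.float64(1.28)), (49, np.float64(1.3))] median 105.92857142857142
turn [-0.001 -0.003  0.001] shift after [-0.5 -0.3 81.2] shift before [-0.8 -0.3 81.2]
```

Request:
step_arm(plan=[[[-0.5,0,20,0,0,0],[0,0,20,0,0,0],[0,0,20,0,0,0],[0,0,20,0,0,0],[0,0,0.5,0,0,0],[0,0,0,0,0,0],[0,0,0,0,0,0],[0,0,0,0,0,0]]])

```text
time_s: 52.7
tool_pos: [0.4362, 0.2519, 0.1781]
orientation: [-0.0, 0.991, -0.135, 0.002]
contact_force: [0.3, 0.6, 0.4]
opening: 0.045
gripper_force: 0.0
```

Request:
step_arm(plan=[[[0,0,0,0,0,0],[0,0,0,0,0,0],[0,0,0,0,0,0],[0,0,0,0,0,0],[0,0,0,0,0,0],[0,0,0,0,0,0],[0,0,0,0,0,0],[0,0,0,0,0,0]]], claw=0)

```text
time_s: 53.5
tool_pos: [0.4361, 0.2518, 0.1779]
orientation: [-0.0, 0.991, -0.135, 0.002]
contact_force: [-2.9, -0.9, 12.7]
opening: 0.0227
gripper_force: 48.6
```

Request:
step_arm(plan=[[[0,0,-15,0,0,0],[0,0,-25,0,0,-0.145],[0,0,-25,0,0,-0.145],[0,0,-25,0,0,-0.146],[0,0,-25,0,0,0],[0,0,0,0,0,0],[0,0,0,0,0,0],[0,0,0,0,0,0]]])

```text
time_s: 54.3
tool_pos: [0.4354, 0.2517, 0.2919]
orientation: [0.001, 0.997, 0.082, 0.001]
contact_force: [0.2, -0.6, -1.0]
opening: 0.0224
gripper_force: 50.0
```

Run:
```python
from h import *
p=pose();print(p[0],p[2]['contact_force'],p[2]['opening'],p[2]['gripper_force'])
go(c2w([-59,69+24,130]),orient(np.radians(-80.5)))
```

```text
[0.43535999 0.25168426 0.2918593 ] [ 0.18642311 -0.63457815 -1.04481056] 0.022438527412052413 49.98411297798157
turn [ 0.002 -0.002 -0.001] shift after [ 46.3 302.3   6.9] shift before [ 46.5 302.2   7.5]
```

Request:
step_arm(plan=[[[5,34,0,0,0,0],[6,38,0,0,0,0],[6,38,0,0,0,0],[6,38,0,0,0,0],[6,38,0,0,0,0],[6,38,0,0,0,0],[6,38,0,0,0,0],[5,39,0,0,0,0]]])

```text
time_s: 55.1
tool_pos: [0.5306, -0.039, 0.2919]
orientation: [0.001, 0.997, 0.083, 0.001]
contact_force: [0.7, 0.3, -0.8]
opening: 0.0229
gripper_force: 50.0
```

Request:
step_arm(plan=[[[0,1,0,0,0,0],[0,0,0,0,0,0],[0,0,0,0,0,0],[0,0,0,0,0,0],[0,0,0,0,0,0],[0,0,0,0,0,0],[0,0,0,0,0,0],[0,0,0,0,0,0]]])

```text
time_s: 55.9
tool_pos: [0.5307, -0.0384, 0.2928]
orientation: [0.001, 0.997, 0.083, 0.001]
contact_force: [0.5, 0.2, 0.8]
opening: 0.0225
gripper_force: 50.0
```

Run:
```python
from h import *
p=pose();print(p[0],p[2]['opening'],p[2]['gripper_force'],p[2]['contact_force'])
go(c2w([-59,69+24,35]),orient(np.radians(-80.5)))
```

```text
[ 0.53071422 -0.03841185  0.29275817] 0.022454034337071015 49.97717499732971 [0.48603978 0.18011773 0.78893395]
turn [ 0.001 -0.003 -0.   ] shift after [  0.2   0.4 102.8] shift before [-1.000e-01  3.000e-01  1.028e+02]
```

Request:
step_arm(plan=[[[0,0,20,0,0,0],[0,0,20,0,0,0],[0,0,20,0,0,0],[0,0,20,0,0,0],[0,0,21,0,0,0],[0,0,0,0,0,0],[0,0,0,0,0,0],[0,0,0,0,0,0]]])

```text
time_s: 56.7
tool_pos: [0.5314, -0.0387, 0.1928]
orientation: [0.001, 0.997, 0.083, 0.002]
contact_force: [1.0, -0.7, -0.4]
opening: 0.0228
gripper_force: 50.0
```

Request:
step_arm(plan=[[[0,0,0,0,0,0],[0,0,0,0,0,0],[0,0,0,0,0,0],[0,0,-12,0,0,0],[0,0,-20,0,0,0],[0,0,-25,0,0,0],[0,0,-25,0,0,0],[0,0,-24,0,0,0]]], claw=32)

```text
time_s: 57.5
tool_pos: [0.5306, -0.0387, 0.2997]
orientation: [0.001, 0.997, 0.082, 0.002]
contact_force: [0.0, 0.0, 0.6]
opening: 0.032
gripper_force: 0.0
```

Request:
step_arm(plan=[[[-15,-20,-10,0,0,0],[-20,-30,-20,0,0,0],[-20,-30,-30,0,0,0],[-10,-30,-30,0,0,0],[0,0,-30,0,0,0],[0,0,-30,0,0,0],[0,0,-30,0,0,0],[0,0,0,0,0,0]]])

```text
time_s: 58.3
tool_pos: [0.4482, 0.0588, 0.4814]
orientation: [-0.001, 0.997, 0.082, 0.004]
contact_force: [-0.5, -0.8, -1.6]
opening: 0.0319
gripper_force: 0.0
```

Run:
```python
from h import *
p=pose();print(p[0],p[2]['opening'],p[2]['joints'])
go(c2w([31,0,345]),orient(np.radians(9.5)))
f=lid();s=grab('side');b=cv2.resize(s['frame'][100:220,210:330,::-1],None,fx=3.2,fy=3.2)
a=cv2.resize(f['frame'][110:230,240:380,::-1],None,fx=2.9,fy=3.2);cv2.imwrite('pics/tr.png',np.hstack([a,b]))
```

```text
[0.44816229 0.05884122 0.48139329] 0.0319222804646362 [-0.74292681  0.01544951  0.55512069  1.93968413 -0.00897803  1.18042841
 -1.59044573]
turn [ 0.006 -0.007 -1.572] shift after [-203.   155.5  -18.6] shift before [155.9 202.8 -17.4]
lid [(43, np.float64(1.27)), (48, np.float64(1.29)), (49, np.float64(1.28)), (52, np.float64(1.3))] median 110.21428571428571
```

View pics/tr.png

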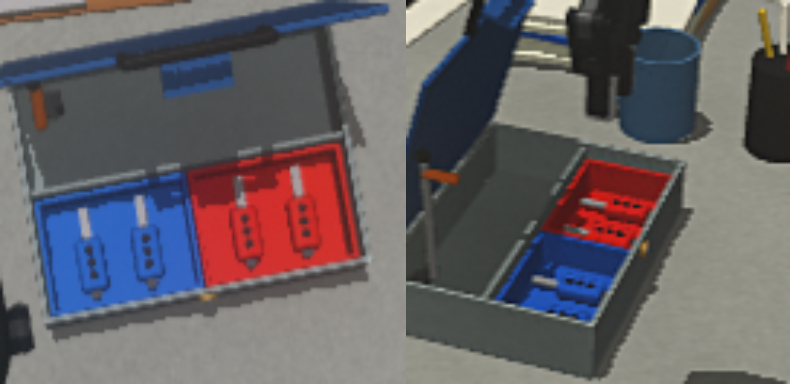

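All four keys lie in their own trays: blue heads at about (92,265) and (148,252), red at (247,232) and (303,220). The lid is still at 1.28 on the stay. Next I grip the handle again and lift the lid clear.

Request:
step_arm(plan=[[[0,0,-4,0,0,-0.143],[0,0,-4,0,0,-0.143],[0,0,-4,0,0,-0.143],[0,0,-4,0,0,-0.143],[0,0,-3,0,0,-0.143],[0,0,0,0,0,-0.143],[0,0,0,0,0,-0.143],[0,0,0,0,0,-0.143]]], claw=26)

```text
time_s: 59.2
tool_pos: [0.4476, 0.0592, 0.4955]
orientation: [0.001, 0.792, 0.611, 0.0]
contact_force: [-0.8, -1.1, 0.5]
opening: 0.0258
gripper_force: 0.0
```

Request:
step_arm(plan=[[[0,0,0,0,0,-0.143],[0,0,0,0,0,-0.143],[0,0,0,0,0,-0.142],[-37,28,0,0,0,0],[-37,28,0,0,0,0],[-37,28,0,0,0,0],[-37,28,0,0,0,0],[-37,28,0,0,0,0]]])

```text
time_s: 60.0
tool_pos: [0.6177, -0.1012, 0.4958]
orientation: [0.001, 0.646, 0.764, 0.0]
contact_force: [1.1, 1.1, 1.8]
opening: 0.0258
gripper_force: 0.0
```

Request:
step_arm(plan=[[[-17,14,0,0,0,0],[0,0,0,0,0,0],[0,0,0,0,0,0],[0,0,0,0,0,0],[0,0,0,0,0,0],[0,0,0,0,0,0],[0,0,0,0,0,0],[0,0,0,0,0,0]]])

```text
time_s: 60.8
tool_pos: [0.6331, -0.1141, 0.4972]
orientation: [0.001, 0.646, 0.764, 0.001]
contact_force: [-0.4, 0.5, -0.5]
opening: 0.0262
gripper_force: 0.0
```

Run:
```python
from h import *
p=pose();print(p[0],p[2]['opening'],p[2]['joints'])
go(c2w([31,0,301]),orient(np.radians(9.5)))
```

```text
[ 0.63314315 -0.11405851  0.49720558] 0.026192895752696357 [-0.34206288  0.44822585  0.67623821  1.46680532 -0.28382099  1.32253598
  0.52151504]
turn [0.003 0.001 0.001] shift after [-1.9  1.6 41.2] shift before [-1.9  1.5 41.2]
```

Request:
step_arm(plan=[[[-2,1.5,10,0,0,0],[0,0,11,0,0,0],[0,0,10,0,0,0],[0,0,10,0,0,0],[0,0,0,0,0,0],[0,0,0,0,0,0],[0,0,0,0,0,0],[0,0,0,0,0,0]]])

```text
time_s: 61.6
tool_pos: [0.6352, -0.1161, 0.4565]
orientation: [0.002, 0.646, 0.763, 0.001]
contact_force: [0.3, 0.5, -0.4]
opening: 0.0256
gripper_force: 0.0
```

Request:
step_arm(plan=[[[0,0,0,0,0,0],[0,0,0,0,0,0],[0,0,0,0,0,0],[0,0,0,0,0,0],[0,0,0,0,0,0],[0,0,0,0,0,0],[0,0,0,0,0,0],[0,0,0,0,0,0]]], claw=0, force=40)

```text
time_s: 62.4
tool_pos: [0.6352, -0.1161, 0.4564]
orientation: [0.002, 0.646, 0.763, 0.001]
contact_force: [-0.8, 0.4, 7.0]
opening: 0.0082
gripper_force: 39.2
```

Run:
```python
from h import *
p=pose();print(p[0],p[2]['opening'],p[2]['gripper_force'],p[2]['contact_force'])
a=np.linspace(1.28,1.525,9);P=np.c_[100-250*np.cos(a)+3*np.sin(a),60+250*np.sin(a)+3*np.cos(a)];d=np.diff(P,axis=0);d[:,1]*=-1
print(d.round(1).tolist())
```

```text
[ 0.63521624 -0.11605136  0.45638208] 0.008190490902924058 39.19608235359192 [-0.81054263  0.35758851  6.96786189]
[[7.4, -2.0], [7.4, -1.8], [7.5, -1.5], [7.5, -1.3], [7.6, -1.1], [7.6, -0.8], [7.6, -0.6], [7.6, -0.4]]
```

Request:
step_arm(plan=[[[0,7.4,-2.2,0,0,0],[0,7.4,-2,0,0,0],[0,7.5,-1.7,0,0,0],[0,7.5,-1.4,0,0,0],[0,7.6,-1.1,0,0,0],[0,7.6,-0.8,0,0,0],[0,7.6,-0.6,0,0,0],[0,6.6,-0.4,0,0,0]]])

```text
time_s: 63.2
tool_pos: [0.6936, -0.1064, 0.4666]
orientation: [0.001, 0.646, 0.763, 0.0]
contact_force: [-5.6, 0.6, 5.1]
opening: 0.0084
gripper_force: 39.1
```

Run:
```python
from h import *
p=pose();print(p[0],p[2]['opening'],p[2]['gripper_force'],p[2]['contact_force'])
lid()
```

```text
[ 0.69361681 -0.10641332  0.46663889] 0.008405715351506794 39.05101418495178 [-5.57857998  0.55640232  5.144367  ]
lid [(61, np.float64(1.28)), (62, np.float64(1.29)), (62, np.float64(1.27)), (62, np.float64(1.33))] median 66.88095238095238
```

Request:
step_arm(plan=[[[0,0,0,0,0,0],[0,0,0,0,0,0],[0,0,-12,0,0,0],[0,0,-15,0,0,0],[0,0,-15,0,0,0],[30,-35,0,0,0,0],[33,-35,0,0,0,0],[33,-35,0,0,0,0]]], claw=26)

```text
time_s: 64.05
tool_pos: [0.5726, -0.0285, 0.5089]
orientation: [0.002, 0.646, 0.763, 0.001]
contact_force: [1.3, 0.9, 1.1]
opening: 0.0259
gripper_force: 0.0
```

Request:
step_arm(plan=[[[18,-15,10,0,0,0.143],[0,0,10,0,0,0.143],[0,0,10,0,0,0.143],[0,0,10,0,0,0.143],[0,0,10,0,0,0.143],[0,0,10,0,0,0.143],[0,0,10,0,0,0.143],[0,0,10,0,0,0.143]]])

```text
time_s: 64.85
tool_pos: [0.5567, -0.0139, 0.429]
orientation: [0.001, 0.957, 0.289, 0.002]
contact_force: [0.4, 0.8, 0.1]
opening: 0.0257
gripper_force: 0.0
```

Request:
step_arm(plan=[[[0,0,10,0,0,0.143],[0,0,10,0,0,0.143],[0,0,10,0,0,0.141],[0,0,0,0,0.143,0],[0,0,0,0,0.142,0],[0,0,0,0,0,0],[0,0,0,0,0,0],[0,0,0,0,0,0]]])

```text
time_s: 65.65
tool_pos: [0.5568, -0.0136, 0.3985]
orientation: [-0.011, 0.986, 0.083, 0.142]
contact_force: [0.0, 0.4, -0.3]
opening: 0.026
gripper_force: 0.0
```

Run:
```python
from h import *
p=pose();print(p[0],p[2]['contact_force'],p[2]['joints'])
G=c2w([35,105-113*np.cos(1.66),45+113*np.sin(1.66)])
Rt=orient(np.radians(-80.5))*R.from_rotvec([0,.285,0])
a=go(G-Rt.as_matrix()[:,2]*.05,Rt);go(G,Rt,a)
f=grab('side');cv2.imwrite('pics/st2.png',cv2.resize(f['frame'][30:230,130:380,::-1],None,fx=3,fy=3))
s=f;h=cv2.cvtColor(f['frame'],cv2.COLOR_RGB2HSV)
m=((h[...,0]>3)&(h[...,0]<20)&(h[...,1]>150)).astype(np.uint8)
n,_,st,ce=cv2.connectedComponentsWithStats(m);pr=proj(f,c2w([41,115,157.6]));print('pred',pr,[ (ce[i],st[i][4]) for i in range(1,n) if np.hypot(*(ce[i]-pr))<20])
```

```text
[ 0.55683704 -0.01356773  0.39847401] [ 0.04521236  0.36180685 -0.3382555 ] [-0.78154068  0.35115428  0.93202609  1.90864941 -0.49926577  0.79168863
 -1.00816001]
turn [0.001 0.    0.001] shift after [-6.  -1.4 44.3] shift before [-6.  -1.5 44.3]
turn [0. 0. 0.] shift after [-0. -0. 50.] shift before [-0. -0. 50.]
pred [221.14488115 154.57471614] [(array([220.7  , 154.625]), np.int32(40))]
```

Request:
step_arm(plan=[[[-3,-1.4,16,0,0,0],[-3,0,16,0,0,0],[0,0,16,0,0,0],[0,0,16,0,0,0],[0,0,16,0,0,0],[0,0,14.3,0,0,0],[0,0,0,0,0,0],[0,0,0,0,0,0]]])

```text
time_s: 66.5
tool_pos: [0.5771, -0.0092, 0.3059]
orientation: [-0.011, 0.986, 0.082, 0.143]
contact_force: [0.0, -0.2, 0.4]
opening: 0.026
gripper_force: 0.0
```

Request:
step_arm(plan=[[[0,0,0,0,0,0],[0,0,0,0,0,0],[0,0,0,0,0,0],[0,0,0,0,0,0],[0,0,0,0,0,0],[0,0,0,0,0,0],[0,0,0,0,0,0],[0,0,0,0,0,0]]], claw=0)

```text
time_s: 67.3
tool_pos: [0.5771, -0.009, 0.3065]
orientation: [-0.011, 0.986, 0.082, 0.143]
contact_force: [-3.4, 0.2, 8.0]
opening: 0.0082
gripper_force: 39.4
```

Run:
```python
from h import *
p=pose();print(p[0],p[2]['opening'],p[2]['gripper_force'],p[2]['contact_force'],p[2]['joints'])
b=np.linspace(1.66,0,25);y=105-113*np.cos(b);z=45+113*np.sin(b)
dy,dz=np.diff(y),np.diff(z)
d=np.c_[dz*.281,-dy,-dz*.96].round(1).tolist();print(d)
go(c2w([35,y[0],z[0]]),p[1])
```

```text
[ 0.57709899 -0.00901106  0.30652646] 0.008182431651855835 39.37603175640106 [-3.42366804  0.22637902  8.02603731] [-0.63483245  0.50151947  0.77288032  1.93850995 -0.69370298  0.64497941
 -0.85562151]
[[0.1, 7.8, -0.4], [-0.0, 7.8, 0.1], [-0.2, 7.8, 0.6], [-0.3, 7.7, 1.1], [-0.5, 7.6, 1.7], [-0.6, 7.5, 2.2], [-0.8, 7.3, 2.6], [-0.9, 7.1, 3.1], [-1.1, 6.9, 3.6], [-1.2, 6.6, 4.0], [-1.3, 6.3, 4.5], [-1.4, 5.9, 4.9], [-1.5, 5.6, 5.3], [-1.6, 5.2, 5.6], [-1.7, 4.8, 5.9], [-1.8, 4.3, 6.2], [-1.9, 3.9, 6.5], [-2.0, 3.4, 6.8], [-2.0, 2.9, 7.0], [-2.1, 2.4, 7.1], [-2.1, 1.9, 7.3], [-2.2, 1.3, 7.4], [-2.2, 0.8, 7.5], [-2.2, 0.3, 7.5]]
turn [0. 0. 0.] shift after [-0.7 -0.4  0.2] shift before [-0.7 -0.4  0.2]
```

Request:
step_arm(plan=[[[0.1,7.8,-1,0,0,0],[0,7.8,0,0,0,0],[-0.2,7.8,0.6,0,0,0],[-0.3,7.7,1.1,0,0,0],[-0.5,7.6,1.6,0,0,0],[-0.6,7.5,2.2,0,0,0],[-0.8,7.3,2.6,0,0,0],[-0.9,7.1,3.1,0,0,0]]])

```text
time_s: 68.1
tool_pos: [0.5869, -0.0693, 0.2948]
orientation: [-0.011, 0.986, 0.082, 0.143]
contact_force: [-2.2, -3.7, 8.0]
opening: 0.0081
gripper_force: 40.4
```

Request:
step_arm(plan=[[[-1.1,6.9,3.6,0,0,0],[-1.2,6.6,4,0,0,0],[-1.3,6.3,4.5,0,0,0],[-1.4,5.9,4.9,0,0,0],[-1.5,5.6,5.3,0,0,0],[-1.6,5.2,5.6,0,0,0],[-1.7,4.8,5.9,0,0,0],[-1.8,4.3,6.2,0,0,0]]])

```text
time_s: 68.9
tool_pos: [0.5943, -0.1145, 0.2529]
orientation: [-0.011, 0.986, 0.082, 0.142]
contact_force: [-5.3, 2.0, -0.5]
opening: 0.008
gripper_force: 39.6
```

Run:
```python
from h import *
p=pose();print(p[0],p[2]['opening'],p[2]['gripper_force'],p[2]['contact_force'],p[2]['joints'])
b=1.66/3
go(c2w([35,105-113*np.cos(b),45+113*np.sin(b)]),p[1]);go(c2w([35,-8,45]),p[1])
```

```text
[ 0.59431633 -0.11445984  0.25287227] 0.007982134442349693 39.59652543067932 [-5.29485421  2.00415016 -0.49568385] [-0.33305678  0.60848537  0.64628994  1.88956662 -0.83021683  0.62101154
 -0.57140991]
turn [0. 0. 0.] shift after [ 0.2 -1.1 -0.1] shift before [ 0.2 -1.1 -0.1]
turn [0. 0. 0.] shift after [-16.6  15.7  56.8] shift before [-16.6  15.7  56.8]
```

Request:
step_arm(plan=[[[-1.9,3.2,6.5,0,0,0],[-2,3.2,6.8,0,0,0],[-2,2.7,7,0,0,0],[-2.1,2.3,7.1,0,0,0],[-2.1,1.8,7.3,0,0,0],[-2.2,1.2,7.4,0,0,0],[-2.2,0.8,7.5,0,0,0],[-2.2,0.3,7.8,0,0,0]]])

```text
time_s: 69.7
tool_pos: [0.5975, -0.1297, 0.1937]
orientation: [-0.011, 0.986, 0.082, 0.143]
contact_force: [-11.0, 7.7, 22.3]
opening: 0.0082
gripper_force: 43.6
```

Request:
step_arm(plan=[[[-0.3,0,1,0,0,0],[0,0,0,0,0,0],[0,0,0,0,0,0],[0,0,0,0,0,0],[0,0,0,0,0,0],[0,0,0,0,0,0],[0,0,0,0,0,0],[0,0,0,0,0,0]]])

```text
time_s: 70.5
tool_pos: [0.5975, -0.1294, 0.1928]
orientation: [-0.011, 0.986, 0.082, 0.143]
contact_force: [-1.9, -2.9, 0.6]
opening: 0.0079
gripper_force: 42.8
```

Run:
```python
from h import *
p=pose();print(p[0],p[2]['opening'],p[2]['gripper_force'],p[2]['contact_force'],p[2]['joints'])
go(c2w([35,-8,45]),p[1])
```

```text
[ 0.59750276 -0.12936445  0.1928485 ] 0.007916872621080375 42.84995198249817 [-1.88810137 -2.88647252  0.58985411] [-0.2264391   0.69535662  0.53973094  1.88780291 -0.93788419  0.5352115
 -0.44544653]
turn [0. 0. 0.] shift after [-0.4  0.4 -0.9] shift before [-0.4  0.4 -0.9]
```

Request:
step_arm(plan=[[[-0.5,0,1.5,0,0,0],[-0.5,0,1.5,0,0,0],[0,0,0,0,0,0],[0,0,0,0,0,0],[0,0,0,0,0,0],[0,0,0,0,0,0],[0,0,0,0,0,0],[0,0,0,0,0,0]]])

```text
time_s: 71.3
tool_pos: [0.5975, -0.1294, 0.1898]
orientation: [-0.011, 0.986, 0.082, 0.143]
contact_force: [0.7, -5.1, 4.6]
opening: 0.0081
gripper_force: 44.4
```

Request:
step_arm(plan=[[[0,0,0,0,0,0],[0,0,0,0,0,0],[0,0,0,0,0,0],[2,0,-12,0,0,0],[6,0,-20,0,0,0],[7,0,-25,0,0,0],[-2,0,-25,0,0,0],[-10,0,-25,0,0,0]]], claw=28)

```text
time_s: 72.1
tool_pos: [0.5703, -0.1333, 0.2949]
orientation: [-0.011, 0.986, 0.083, 0.143]
contact_force: [-0.1, -0.1, 0.4]
opening: 0.0279
gripper_force: 0.0
```

Run:
```python
from h import *
p=pose();print(p[0],p[2]['opening'],p[2]['contact_force'],p[2]['joints'])
f=grab('side');h=cv2.cvtColor(f['frame'],cv2.COLOR_RGB2HSV)
m=((h[...,0]>3)&(h[...,0]<20)&(h[...,1]>150)).astype(np.uint8)
n,_,st,ce=cv2.connectedComponentsWithStats(m)
for z in(45,50,55):
    pr=proj(f,c2w([41,-8,z]));print('pred',z,pr,[(ce[i].round(1),st[i][4]) for i in range(1,n) if np.hypot(*(ce[i]-pr))<12])
```

```text
[ 0.57033736 -0.13330305  0.29487389] 0.027856325496164493 [-0.0717942  -0.11890816  0.43210233] [-0.35370837  0.52244662  0.71194446  1.9175957  -0.75907209  0.67411299
 -0.58699435]
pred 45 [238.16136071 165.81053479] [(array([237.9, 165.8]), np.int32(30))]
pred 50 [238.15111384 164.41077801] [(array([237.9, 165.8]), np.int32(30))]
pred 55 [238.14080363 163.00520092] [(array([237.9, 165.8]), np.int32(30))]
```

The peg is back at exactly its folded pixel (237.9,165.8). I retreat, turn and measure the lid to bring it down by its handle.

Request:
step_arm(plan=[[[-20,0,-35,0,-0.143,0],[-20,0,-35,0,-0.142,0],[0,0,-35,0,0,-0.143],[0,0,-35,0,0,-0.143],[0,0,-35,0,0,-0.143],[0,0,-35,0,0,-0.143],[0,0,0,0,0,-0.143],[0,0,0,0,0,-0.143]]], claw=26)

```text
time_s: 72.95
tool_pos: [0.5161, -0.1426, 0.4943]
orientation: [0.001, 0.87, 0.492, 0.002]
contact_force: [0.2, -0.8, -0.5]
opening: 0.0259
gripper_force: 0.0
```

Request:
step_arm(plan=[[[0,0,0,0,0,-0.143],[0,0,0,0,0,-0.143],[0,0,0,0,0,-0.143],[0,0,0,0,0,-0.143],[0,0,0,0,0,-0.141],[0,0,0,0,0,0],[0,0,0,0,0,0],[0,0,0,0,0,0]]])

```text
time_s: 73.75
tool_pos: [0.5165, -0.1423, 0.4929]
orientation: [0.001, 0.647, 0.762, 0.001]
contact_force: [0.4, -0.1, 0.0]
opening: 0.0262
gripper_force: 0.0
```

Run:
```python
from h import *
p=pose();print(p[0],p[2]['opening'],p[2]['joints'],p[2]['time_s'])
s=grab('side');print(s['T'][:3,3]);g=cv2.cvtColor(s['frame'],cv2.COLOR_RGB2GRAY)
# lid free corners: side view, blue-hue mask, left edge corner at y=+142
cv2.imwrite('pics/x.png',cv2.resize(s['frame'][30:210,150:350,::-1],None,fx=3,fy=3))
for a in np.arange(1.2,1.54,.04):print(round(a,2),[proj(s,c2w([100-r*np.cos(a),y,60+r*np.sin(a)])).round(0).tolist() for r,y in((212,142),(250,50),(250,-50))],[((np.array(proj(s,c2w([100-r*np.cos(a),y,60+r*np.sin(a)]))-[150,30])*3).round(0)).tolist() for r,y in((212,142),(250,50))])
for a in(1.3,1.35,1.4,1.45):go(c2w([100-250*np.cos(a)+3*np.sin(a),0,345]),orient(np.radians(9.5)))
```

```text
[ 0.51649254 -0.14232476  0.49293941] 0.0261551892143128 [-0.40272176  0.21791986  0.72372035  1.7437644  -0.15238323  1.23390548
  0.52214433] 73.75
[0.01744694 0.9288065  0.86373413]
1.2 [[222.0, 127.0], [241.0, 100.0], [254.0, 84.0]] [[217.0, 292.0], [273.0, 209.0]]
1.24 [[219.0, 126.0], [237.0, 98.0], [251.0, 82.0]] [[208.0, 287.0], [262.0, 203.0]]
1.28 [[216.0, 124.0], [234.0, 96.0], [247.0, 81.0]] [[199.0, 282.0], [252.0, 198.0]]
1.32 [[213.0, 123.0], [230.0, 94.0], [244.0, 79.0]] [[190.0, 278.0], [241.0, 193.0]]
1.36 [[210.0, 121.0], [227.0, 93.0], [241.0, 78.0]] [[181.0, 274.0], [231.0, 189.0]]
1.4 [[207.0, 120.0], [223.0, 92.0], [237.0, 77.0]] [[171.0, 271.0], [220.0, 185.0]]
1.44 [[204.0, 119.0], [220.0, 91.0], [234.0, 76.0]] [[162.0, 268.0], [209.0, 182.0]]
1.48 [[201.0, 118.0], [216.0, 90.0], [231.0, 75.0]] [[153.0, 265.0], [199.0, 179.0]]
1.52 [[198.0, 117.0], [213.0, 89.0], [227.0, 74.0]] [[143.0, 262.0], [188.0, 176.0]]
turn [ 0.003  0.001 -0.002] shift after [  6.6 126.3  -7.1] shift before [  6.9 126.3  -6.8]
turn [ 0.003  0.001 -0.002] shift after [  6.6 138.5  -7.1] shift before [  6.9 138.5  -6.8]
turn [ 0.003  0.001 -0.002] shift after [  6.6 150.7  -7.1] shift before [  7.  150.8  -6.7]
turn [ 0.003  0.001 -0.002] shift after [  6.6 163.1  -7.1] shift before [  7.  163.1  -6.7]
```

View pics/x.png

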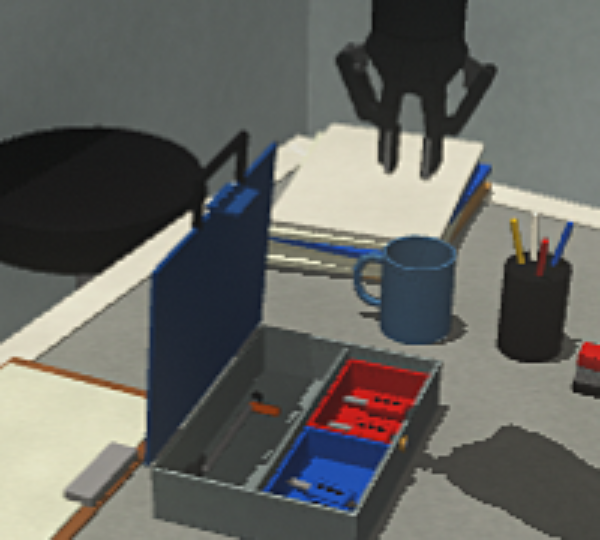

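The lid is at about 1.48, with the stay folded and the keys in place. I grip the handle again.

Request:
step_arm(plan=[[[1.6,36,-2,0,0,0],[1.6,42,-2,0,0,0],[1.6,42,-2,0,0,0],[1.6,30,-1,0,0,0],[0,17,0,0,0,0],[0,0,0,0,0,0],[0,0,18,0,0,0],[0,0,18,0,0,0]]])

```text
time_s: 74.6
tool_pos: [0.68, -0.1086, 0.464]
orientation: [0.002, 0.647, 0.763, 0.001]
contact_force: [0.1, -0.7, 0.4]
opening: 0.0259
gripper_force: 0.0
```

Request:
step_arm(plan=[[[0,0,0,0,0,0],[0,0,0,0,0,0],[0,0,0,0,0,0],[0,0,0,0,0,0],[0,0,0,0,0,0],[0,0,0,0,0,0],[0,0,0,0,0,0],[0,0,0,0,0,0]]], claw=0)

```text
time_s: 75.4
tool_pos: [0.6802, -0.1081, 0.4632]
orientation: [0.0, 0.646, 0.763, 0.0]
contact_force: [1.7, 0.3, -26.5]
opening: 0.0085
gripper_force: 38.8
```

Run:
```python
from h import *
p=pose();print(p[0],p[2]['opening'],p[2]['gripper_force'],p[2]['contact_force'])
g=p[0]-[0,0,.155];o,th=case_pose();x=((g[:2]-o)@[np.cos(th),np.sin(th)])*1000;a0=np.arccos((103-x)/250);print('case x',x,'a',a0,'z exp',60+250*np.sin(a0)+3*np.cos(a0),g[2])
a=np.linspace(a0,.07,33);P=np.c_[100-250*np.cos(a)+3*np.sin(a),60+250*np.sin(a)+3*np.cos(a)];d=np.diff(P,axis=0);d[:,1]*=-1
print(d.round(1).tolist())
```

```text
[ 0.68015343 -0.10806305  0.46324832] 0.008471195669702133 38.757142424583435 [  1.65625127   0.32617645 -26.47703448]
case x 76.71809113873255 a 1.4654740799772894 z exp 308.93006724056363 0.3082483201900045
[[-10.8, 1.3], [-10.8, 1.7], [-10.7, 2.2], [-10.6, 2.7], [-10.4, 3.1], [-10.3, 3.6], [-10.1, 4.0], [-10.0, 4.4], [-9.7, 4.9], [-9.5, 5.3], [-9.3, 5.7], [-9.0, 6.1], [-8.8, 6.5], [-8.5, 6.9], [-8.2, 7.2], [-7.8, 7.6], [-7.5, 7.9], [-7.1, 8.2], [-6.8, 8.5], [-6.4, 8.8], [-6.0, 9.1], [-5.6, 9.4], [-5.2, 9.6], [-4.8, 9.8], [-4.3, 10.0], [-3.9, 10.2], [-3.4, 10.3], [-3.0, 10.5], [-2.5, 10.6], [-2.1, 10.7], [-1.6, 10.8], [-1.1, 10.8]]
```

Request:
step_arm(plan=[[[0,-10,2.3,0,0,0],[0,-10.8,2,0,0,0],[0,-10.7,2.2,0,0,0],[0,-10.6,2.7,0,0,0],[0,-10.4,3.1,0,0,0],[0,-10.3,3.6,0,0,0],[0,-10.1,4,0,0,0],[0,-10,4.4,0,0,0]]])

```text
time_s: 76.2
tool_pos: [0.5993, -0.1216, 0.4422]
orientation: [0.003, 0.645, 0.764, 0.003]
contact_force: [8.2, 3.3, -2.6]
opening: 0.0083
gripper_force: 40.5
```

Request:
step_arm(plan=[[[0,-9.7,4.9,0,0,0],[0,-9.5,5.3,0,0,0],[0,-9.3,5.7,0,0,0],[0,-9,6.1,0,0,0],[0,-8.8,6.5,0,0,0],[0,-8.5,6.9,0,0,0],[0,-8.2,7.2,0,0,0],[0,-7.8,7.6,0,0,0]]])

```text
time_s: 77.0
tool_pos: [0.5294, -0.1335, 0.3916]
orientation: [0.002, 0.646, 0.764, 0.003]
contact_force: [-3.0, 8.7, 10.5]
opening: 0.0082
gripper_force: 43.0
```

Run:
```python
from h import *
p=pose();print(p[0],p[2]['opening'],p[2]['gripper_force'],p[2]['contact_force'])
g=p[0]-[0,0,.155];o,th=case_pose();x=((g[:2]-o)@[np.cos(th),np.sin(th)])*1000;z=g[2]*1000
print(x,z,'radius',np.hypot(100-x,z-60),'a',np.arctan2(z-60,100-x)-.012)
```

```text
[ 0.52944969 -0.13349016  0.39159622] 0.008213248546190276 43.03269982337952 [-3.00251055  8.7168264  10.51946966]
-76.11551769353541 236.59622056032657 radius 249.40509354993836 a 0.7747610399820114
```

Request:
step_arm(plan=[[[0,-7.5,7.9,0,0,0],[0,-7.1,8.2,0,0,0],[0,-6.8,8.5,0,0,0],[0,-6.4,8.8,0,0,0],[0,-6,9.1,0,0,0],[0,-5.6,9.4,0,0,0],[0,-5.2,9.6,0,0,0],[0,-4.8,9.8,0,0,0]]])

```text
time_s: 77.8
tool_pos: [0.4802, -0.1419, 0.3191]
orientation: [0.001, 0.646, 0.763, 0.002]
contact_force: [-11.9, 9.7, 12.1]
opening: 0.0083
gripper_force: 44.7
```

Request:
step_arm(plan=[[[0,-4.3,10,0,0,0],[0,-3.9,10.2,0,0,0],[0,-3.4,10.3,0,0,0],[0,-3,10.5,0,0,0],[0,-2.5,10.6,0,0,0],[0,-2,10.7,0,0,0],[0,-1.6,8,0,0,0],[0,0,0,0,0,0]]])

```text
time_s: 78.6
tool_pos: [0.4594, -0.1454, 0.2474]
orientation: [-0.0, 0.646, 0.763, 0.001]
contact_force: [-13.9, 7.2, 1.1]
opening: 0.0085
gripper_force: 44.9
```

Run:
```python
from h import *
p=pose();print(p[0],p[2]['opening'],p[2]['gripper_force'],p[2]['contact_force'])
g=p[0]-[0,0,.155];o,th=case_pose();x=((g[:2]-o)@[np.cos(th),np.sin(th)])*1000;z=g[2]*1000
print(x,z,'radius',np.hypot(100-x,z-60),'a',np.arctan2(z-60,100-x)-.012)
```

```text
[ 0.45940538 -0.14535384  0.24740198] 0.008549939921563112 44.851144552230835 [-13.88756305   7.21603584   1.05477835]
-147.15728802937494 92.40198218858473 radius 249.27216747118953 a 0.1183552249570798
```

Request:
step_arm(plan=[[[0,-2,8,0,0,0],[0,-0.5,6,0,0,0],[0,0,4,0,0,0],[0,0,3,0,0,0],[0,0,3,0,0,0],[0,0,2,0,0,0],[0,0,2,0,0,0],[0,0,0,0,0,0]]])

```text
time_s: 79.4
tool_pos: [0.4569, -0.1458, 0.2197]
orientation: [-0.0, 0.646, 0.763, 0.001]
contact_force: [-14.9, 6.0, -3.1]
opening: 0.008
gripper_force: 45.3
```

Request:
step_arm(plan=[[[0,0,1,0,0,0],[0,0,0.5,0,0,0],[0,0,0,0,0,0],[0,0,0,0,0,0],[0,0,0,0,0,0],[0,0,0,0,0,0],[0,0,0,0,0,0],[0,0,0,0,0,0]]])

```text
time_s: 80.2
tool_pos: [0.4568, -0.1458, 0.2182]
orientation: [-0.0, 0.646, 0.763, 0.0]
contact_force: [-14.9, 4.8, -5.7]
opening: 0.0084
gripper_force: 45.0
```

Run:
```python
from h import *
p=pose();print(p[0],p[2]['contact_force'])
s=grab('side');a=cv2.resize(s['frame'][140:200,260:320,::-1],None,fx=6,fy=6,interpolation=cv2.INTER_NEAREST)
c=max(blobs(s,'blue',500,1e6),key=lambda z:z[1])[0];print(cv2.approxPolyDP(cv2.convexHull(c),3,True)[:,0].tolist())
```

```text
[ 0.45683858 -0.14578087  0.21819122] [-14.93745542   4.84823288  -5.72798773]
[[200, 184], [237, 136], [277, 137], [288, 144], [289, 176], [270, 199]]
```

Request:
step_arm(plan=[[[0,0,1,0,0,0],[0,0,1,0,0,0],[0,0,0.5,0,0,0],[0,0,0.5,0,0,0],[0,0,0,0,0,0],[0,0,0,0,0,0],[0,0,0,0,0,0],[0,0,0,0,0,0]]])

```text
time_s: 81.05
tool_pos: [0.4568, -0.1458, 0.2153]
orientation: [-0.001, 0.646, 0.763, 0.001]
contact_force: [-16.6, 4.9, -3.2]
opening: 0.0086
gripper_force: 45.4
```

Request:
step_arm(plan=[[[0,0,0,0,0,0],[0,0,0,0,0,0],[0,0,0,0,0,0],[0,0,-8,0,0,0],[0,0,-15,0,0,0],[0,0,-25,0,0,0],[0,0,-30,0,0,0],[0,0,-30,0,0,0]]], claw=26)

```text
time_s: 81.85
tool_pos: [0.4575, -0.1462, 0.3247]
orientation: [0.002, 0.646, 0.763, 0.001]
contact_force: [-0.4, -0.2, 0.6]
opening: 0.026
gripper_force: 0.0
```

Request:
step_arm(plan=[[[0,-30,-30,0,0,0],[0,-30,-30,0,0,0],[0,-30,-20,0,0,0],[30,0,0,0,0,0],[40,0,0,0,0,0],[40,0,0,0,0,0],[30,0,0,0,0,0],[0,0,0,0,0,0]]])

```text
time_s: 82.65
tool_pos: [0.3448, -0.0203, 0.4032]
orientation: [0.002, 0.644, 0.765, 0.001]
contact_force: [0.4, -0.6, 0.6]
opening: 0.026
gripper_force: 0.0
```

Run:
```python
from h import *
p=pose();print(p[0],p[2]['time_s'])
s=grab('side');t=grab('top')
for f in(t,s):
    c=max(blobs(f,'blue',3000,1e6),key=lambda z:z[1])[0];h=cv2.convexHull(c)
    print(f['n'],cv2.approxPolyDP(h,5,True)[:,0].tolist())
for a in(0,.05):print(a,'corner pred side',[proj(s,c2w([100-212*np.cos(a)+6*np.sin(a),y,60+212*np.sin(a)+6*np.cos(a)])).round(1).tolist() for y in(142,-142)],'bar ends',[proj(s,c2w([100-250*np.cos(a),y,60+250*np.sin(a)+3])).round(1).tolist() for y in(50,-50)])
a=cv2.resize(t['frame'][90:230,90:400,::-1],None,fx=2.5,fy=2.5);b=cv2.resize(s['frame'][140:200,200:330,::-1],None,fx=5,fy=4)
o=np.zeros((600,800,3),np.uint8);o[:350,:775]=a;o[355:595,:650]=b;cv2.imwrite('pics/end.png',o)
```

```text
[ 0.34480528 -0.02034121  0.40317914] 82.65
top [[353, 112], [369, 192], [255, 212], [241, 133]]
side [[238, 136], [277, 138], [298, 148], [287, 181], [269, 201], [200, 184]]
0 corner pred side [[271.6, 200.2], [300.2, 147.4]] bar ends [[294.9, 185.0], [304.3, 166.2]]
0.05 corner pred side [[271.5, 196.9], [300.2, 144.4]] bar ends [[295.0, 181.3], [304.5, 162.6]]
```

View pics/end.png

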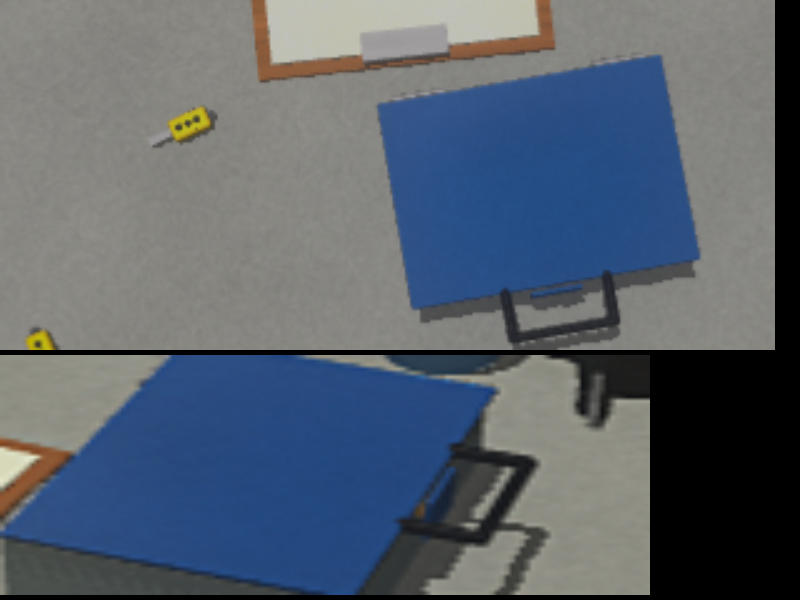

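Run:
```python
from h import *
s=grab('side');new=s['frame'][...,::-1];old=cv2.resize(cv2.imread('pics/side0.png'),(512,384),interpolation=cv2.INTER_AREA)
tpl=old[156:188,284:312]
for n,i in(('old',old),('new',new)):
    r=cv2.matchTemplate(np.ascontiguousarray(i[146:204,274:322]),tpl,cv2.TM_CCOEFF_NORMED);_,v,_,l=cv2.minMaxLoc(r);print(n,v,l)
```

```text
old 1.0 (10, 10)
new 0.788239598274231 (10, 16)
```

The handle has dropped about 4 px or more and the lid corners about 3 px, which matches the lid going from 0.05 to 0. It is shut and holds, and the robot is clear, so I hand the job in.

```bash
python3 -c "
from bench import env
print(env.sign_off())"
```

```text
the job is handed in; nothing more can be done
None
```

The job is handed in (no verdict came back): two red and two blue keys are in their own trays, the stay is folded flat, and the camera shows the lid shut past its catch; the yellow keys and other desk items were left alone.

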